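Rack the last palm gouges

ROBOT

A 6-joint arm with a two-finger parallel gripper is mounted at the origin on the work surface. World frame = base frame: x ahead of the robot, y to its left, z up, the work surface at z = 0. Lengths are in m, angles in degrees, forces in N, time in s.
With the tool pointing down it reaches from about 0.4 to 0.825 m from the base axis. Payload 7 kg.
Tool frame: the origin (TCP) lies at the very end of the fingers, on their centre line; the grasp point (between the pads) lies 19 mm behind it; x points along the fingers, z is the direction in which the jaws open and shut, and the axes are right-handed (so a half turn about x gives the same grasp; the last joint's range is limited). The gripper opens to 88 mm and grips with 3 to 60 N. Pads are 19 mm wide; open, the fingers measure 130 mm over their backs; the gripper's body (78 mm by 193 mm) begins 47 mm behind the grasp point.
Start: joints at [86.752, 20.546, 0.682, 0, -70.136, -16.507], TCP at [0.228, 0.635, 0.227] pointing down, gripper open.
Joint ranges: [-176.03, 176.03], [-82.01, 121.73], [-58.28, 71.71], [-173.87, 95.51], [-174.79, -0.11], [-173.66, 173.66]. Speed limits (degrees/s): [136.94, 136.94, 172.46, 180, 180, 180].

INTERFACE

Orientations are given as [roll, pitch, yaw] about the fixed x, y, z axes, in that order (R = Rz(yaw) Ry(pitch) Rx(roll)).
In Python, from plant import * gives the robot as it stands.
- The arm moves only by the tool arm_command, never from a script. Its argument "commands" is one flat list of numbers, 5 for each row, row after row: the shift along the tool's x, y, z in mm, then the turn about the tool's x in degrees, then the opening in per cent of the stroke, from 0 (shut) to 100 (fully open). A call has 1 to 5 rows; each row shifts and turns the pose as measured when the row begins, along the tool's axes as they then stand; what a row does not reach is not made up. A row lasts 1/8 s, in which the tool goes at most 62.5 mm and 10.7 degrees, less where a joint would pass 70% of its speed; a pose out of reach is approached as far as the arm can. A call is refused whole if a number of a shift passes 62.5 or a number of a turn 10.7, either way. A call with a gripper value outside its range is refused whole. The fingers move at their own pace and stop on an object; the grip force is fixed at half the most. Time passes only in rows, so rows that do not move let the fingers close. It gives the time, the measured TCP pose, the force and the opening at its end, in the units of the state.
- get_obs(): the state, without advancing time (a new reading comes with each control period).
- snapshot(name): name is "scene" or "side" or "wrist"; returns a dict with "frame" (400x640x3 uint8, blue, green, red), "fov_y" (degrees; the focal length in pixels is half the picture's height over the tangent of half this angle, whatever the lens; pixels are square), "cx", "cy" (the principal point, pixels), "world_to_cam" (4x4, takes a point from world to camera coordinates). Camera axes: x right, y up, looking along -z (the intrinsics and any distortion apply to the point x, -y, -z); pixel columns grow to the right and rows downward; lengths in m; the calibration is good to about 2 mm. A picture is of the moment at which its call begins. There is no depth.
- close_job(): hands the job in, once; it reports no verdict.
The state is a dict: "clock": time; "joint_pos": joint angles; "qvel": joint speeds; "tau": joint torques, N m; "tool_pos": TCP position; "orientation": TCP orientation; "force": force on the tool from outside, world axes, zero at the start; "moment": the same for the moment, N m; "opening": finger opening in m.
Only numpy, scipy, OpenCV 4.12 (cv2) and the standard library are available. Lean on these libraries where they do the work, as an engineer would, in place of code of your own. Each camera call takes 0.05 s, during which the arm holds its last target. There are 200 camera calls.

TASK

Four palm gouges have just had their blades fitted and stand loose on the bench mat. Stand each one, blade up, in the empty pocket at the near end of the rack whose pockets have the shape and size of its handle's foot, fully down on the pocket floor, and let go of it. Do not let a gouge fall over, and do not knock against the racks or the gouges already standing in them.

Things in the scene. Friction and masses are not known exactly. Their poses are not given: they have to be found in the camera images.
- mid_small (a point): Loose palm gouge standing on the mat (mat top at z = 3 mm): wooden handle 50 mm high, small round foot, 26 mm across; straight bare steel blade above it, pointing up on the axis, 60 mm long, 8 mm wide along its y, 6 mm along its x; pick it up by the blade. Total 110 mm. Point: on the axis half-way up (55 mm to either end); z up.
- mid_square (a point): Loose palm gouge standing on the mat (mat top at z = 3 mm): wooden handle 56 mm high, square foot with rounded corners, 34 x 34 mm; straight bare steel blade above it, pointing up on the axis, 60 mm long, 10 mm wide along its y, 6 mm along its x; pick it up by the blade. Total 116 mm. Point: on the axis half-way up (58 mm to either end); z up. It must stand square to the rack in the pocket.
- mid_oblong (a point): Loose palm gouge standing on the mat (mat top at z = 3 mm): wooden handle 58 mm high, narrow oblong foot, 24 mm along its x, 46 mm along its y; straight bare steel blade above it, pointing up on the axis, 60 mm long, 12 mm wide along its y, 6 mm along its x; pick it up by the blade. Total 118 mm. Point: on the axis half-way up (59 mm to either end); z up. Its x lies along the rack's x (either way) in the pocket.
- mid_large (a point): Loose palm gouge standing on the mat (mat top at z = 3 mm): wooden handle 62 mm high, large round foot, 44 mm across; straight bare steel blade above it, pointing up on the axis, 60 mm long, 14 mm wide along its y, 6 mm along its x; pick it up by the blade. Total 122 mm. Point: on the axis half-way up (61 mm to either end); z up.
- rack_small: Fixed wooden rack on the mat, 214 x 76 x 30 mm, 3 pockets 66 mm apart along its x, each round, 34 mm across, 18 mm deep (floor 12 mm above underside). Near pocket empty; the other two hold like gouges, blades ending 122 mm above underside. Origin: underside, below the empty pocket's centre; x towards the filled pockets, z up.
- rack_square: Fixed wooden rack on the mat, 214 x 76 x 30 mm, 3 pockets 66 mm apart along its x, each square with rounded corners, 42 x 42 mm, 18 mm deep (floor 12 mm above underside). Near pocket empty; the other two hold like gouges, blades ending 128 mm above underside. Origin: underside, below the empty pocket's centre; x towards the filled pockets, z up.
- rack_oblong: Fixed wooden rack on the mat, 214 x 76 x 30 mm, 3 pockets 66 mm apart along its x, each oblong, 32 mm along x, 54 mm along y, 18 mm deep (floor 12 mm above underside). Near pocket empty; the other two hold like gouges, blades ending 130 mm above underside. Origin: underside, below the empty pocket's centre; x towards the filled pockets, z up.
- rack_large: Fixed wooden rack on the mat, 214 x 76 x 30 mm, 3 pockets 66 mm apart along its x, each round, 52 mm across, 18 mm deep (floor 12 mm above underside). Near pocket empty; the other two hold like gouges, blades ending 134 mm above underside. Origin: underside, below the empty pocket's centre; x towards the filled pockets, z up.

How it is judged:
By the outcome, as a careful person would: the job done as asked, in the order asked, and still so for the second after the job is handed in, with the robot touching nothing.
It also fails if it takes over 118 s, if anything falls off the work surface, if the arm or the gripper's body presses on something with over 40 N, if the wrist force passes 120 N, or if a joint passes its speed limit or range.

## Working session

There is one attempt and no reset: what is moved stays moved. The work goes in short steps, Python scripts to look and compute and a tool call to move; the robot and the scene stay as the last step left them, time stands still between calls to the robot, and variables do not carry over. Pictures are saved under pics/ and viewed, about 12 in all and at most 16, crops included, and the job is handed in when it is done.

Besides the shell and the picture viewer there is one more tool, called after "Call:" by a JSON object that holds its "op" and its "data". arm_command: Moves the arm, as the interface text tells. Its arguments: {"type":"object","properties":{"commands":{"type":"array"}},"required":["commands"]}

```bash
ls; mkdir -p pics
python3 - <<'E'
from plant import *
import cv2
print(get_obs())
for n in ("scene","side","wrist"):
    s=snapshot(n); cv2.imwrite(f"pics/a_{n}.png",s["frame"]); print(n,{k:v for k,v in s.items() if k!="frame"})
E
```

```text
pics
{'clock': 0.0, 'joint_pos': array([ 8.67515430e+01,  2.05927185e+01,  6.32651104e-01, -1.94865831e-02,
       -7.01345707e+01, -1.65087737e+01]), 'qvel': array([-0.1087466 ,  0.01877441,  0.02951727, -0.06639862, -0.05886741,
       -0.04625672]), 'tau': array([-8.50701781e-04, -5.82715201e+01,  2.93045032e+01,  6.99696243e+00,
        6.78741460e-03, -1.82759322e-04]), 'tool_pos': array([0.228017  , 0.63480079, 0.22560166]), 'orientation': array([   5.55541791,   89.90360472, -104.20844973]), 'force': array([ 0.22735611, -0.01702413, -0.69502089]), 'moment': array([-0.00946357, -0.02959437,  0.04395715]), 'opening': 0.08767821730067087}
scene {'fov_y': 51.40488291949911, 'cx': 323.95287809741444, 'cy': 202.11787805197213, 'world_to_cam': array([[ 0.45875663,  0.88855617,  0.0032069 , -0.25746305],
       [-0.75714054,  0.38901344,  0.5247921 ,  0.35523018],
       [ 0.46505973, -0.24317993,  0.85122439, -1.13638636],
       [ 0.        ,  0.        ,  0.        ,  1.        ]])}
side {'fov_y': 46.148205538362845, 'cx': 322.0598619590764, 'cy': 197.34744087363777, 'world_to_cam': array([[-0.93455063, -0.35547011, -0.01600394,  0.508793  ],
       [ 0.25396805, -0.69784764,  0.66970807, -0.19002855],
       [-0.24922951,  0.62181161,  0.742452  , -0.94723693],
       [ 0.        ,  0.        ,  0.        ,  1.        ]])}
wrist {'fov_y': 63.634149855817924, 'cx': 324.14479036657383, 'cy': 200.39424373284768, 'world_to_cam': array([[-0.3385262 , -0.94095536,  0.00173986,  0.67482441],
       [ 0.89513185, -0.32260923, -0.30767232,  0.03987437],
       [ 0.29006721, -0.10259774,  0.95149079, -0.39125143],
       [ 0.        ,  0.        ,  0.        ,  1.        ]])}
```

View pics/a_scene.png

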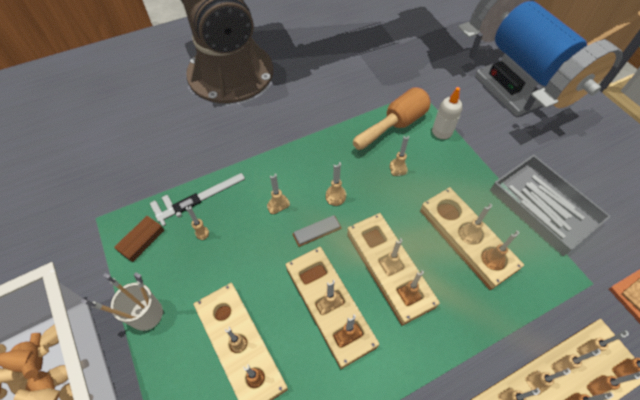

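View pics/a_side.png

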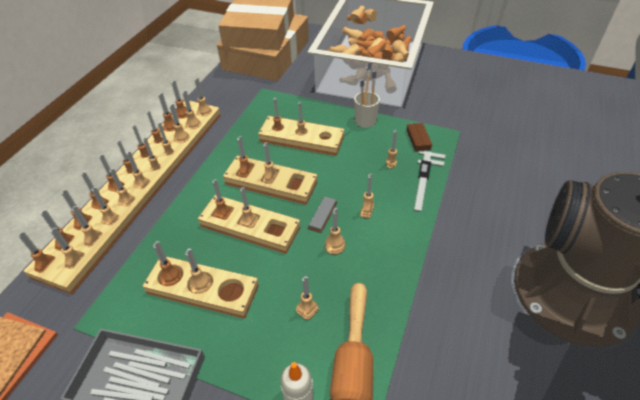

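View pics/a_wrist.png

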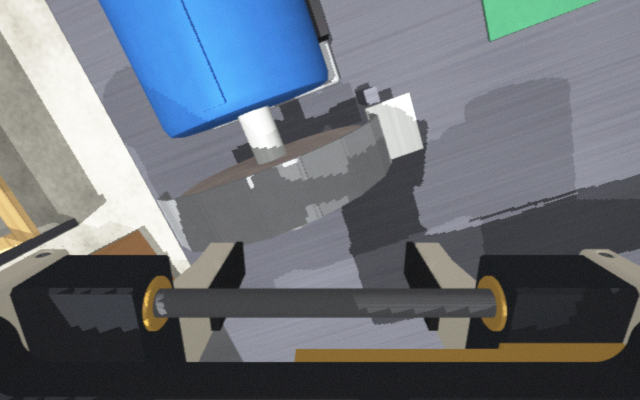

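Scene: the racks run left to right as small (hole at 222,312), oblong (313,272), square (374,237) and large (450,209). The loose gouges are near (200,225), (277,197), (336,190) and (399,160). The side view shows the same things mirrored. I'll zoom in and measure.

```bash
cat > h.py <<'E'
import numpy as np, cv2
from plant import *
def K(s):
    f=s["frame"].shape[0]/2/np.tan(np.radians(s["fov_y"]/2)); return f,s["cx"],s["cy"]
def ray(s,uv):
    f,cx,cy=K(s); T=s["world_to_cam"]; R=T[:3,:3]
    d=R.T@np.array([(uv[0]-cx)/f,-(uv[1]-cy)/f,-1]); return -R.T@T[:3,3], d/np.linalg.norm(d)
def cast(s,uv,z):
    c,d=ray(s,uv); return (c+d*(z-c[2])/d[2])
def proj(s,P):
    f,cx,cy=K(s); p=s["world_to_cam"][:3]@np.append(P,1); return np.array([cx-f*p[0]/p[2],cy+f*p[1]/p[2]])
def tri(s1,u1,s2,u2):
    c1,d1=ray(s1,u1);c2,d2=ray(s2,u2)
    a=np.linalg.lstsq(np.c_[d1,-d2],c2-c1,rcond=None)[0]
    p,q=c1+a[0]*d1,c2+a[1]*d2; return (p+q)/2,np.linalg.norm(p-q)
E
python3 - <<'E'
from h import *
import pickle
S={n:snapshot(n) for n in("scene","side")}
pickle.dump(S,open("s0.pkl","wb"))
a=S["scene"]["frame"][130:275,180:430]; b=S["side"]["frame"][120:330,270:430]
cv2.imwrite("pics/b1.png",cv2.resize(a,None,fx=3.2,fy=3.2,interpolation=cv2.INTER_CUBIC))
b=cv2.resize(b,None,fx=2.85,fy=2.85,interpolation=cv2.INTER_CUBIC)
cv2.imwrite("pics/b2.png",b)
# green mat extents & rack masks
for n,s in S.items():
    hsv=cv2.cvtColor(s["frame"],cv2.COLOR_BGR2HSV)
    m=cv2.inRange(hsv,(15,60,150),(32,200,255)); m=cv2.morphologyEx(m,cv2.MORPH_OPEN,np.ones((3,3)))
    k,l,st,c=cv2.connectedComponentsWithStats(m)
    for i in range(1,k):
        if st[i,4]>800:
            cs,_=cv2.findContours((l==i).astype(np.uint8),0,2); r=cv2.minAreaRect(cs[0])
            bx=cv2.boxPoints(r); print(n,st[i,4],bx.round(0).tolist(),[cast(s,p,.033)[:2].round(3).tolist() for p in bx])
E
```

```text
scene 2828 [[421.0, 205.0], [447.0, 181.0], [524.0, 264.0], [498.0, 288.0]] [[0.606, 0.207], [0.581, 0.293], [0.81, 0.308], [0.825, 0.231]]
scene 3450 [[346.0, 228.0], [380.0, 207.0], [440.0, 303.0], [405.0, 324.0]] [[0.583, 0.038], [0.571, 0.128], [0.798, 0.118], [0.802, 0.039]]
scene 3700 [[285.0, 264.0], [324.0, 242.0], [380.0, 345.0], [341.0, 367.0]] [[0.596, -0.104], [0.59, -0.015], [0.812, -0.02], [0.812, -0.098]]
scene 4644 [[189.0, 304.0], [232.0, 282.0], [288.0, 389.0], [245.0, 412.0]] [[0.589, -0.294], [0.584, -0.208], [0.803, -0.192], [0.801, -0.268]]
scene 5121 [[472.0, 398.0], [606.0, 313.0], [639.0, 366.0], [505.0, 450.0]] [[0.953, 0.072], [0.953, 0.376], [1.044, 0.356], [1.036, 0.071]]
side 913 [[219.0, 26.0], [220.0, 10.0], [282.0, 14.0], [281.0, 30.0]] [[1.181, -0.666], [1.234, -0.767], [1.006, -0.813], [0.964, -0.712]]
side 6429 [[23.0, 270.0], [194.0, 85.0], [226.0, 115.0], [55.0, 300.0]] [[1.064, 0.36], [1.074, -0.327], [0.917, -0.235], [0.953, 0.392]]
side 1420 [[259.0, 135.0], [263.0, 114.0], [343.0, 128.0], [340.0, 149.0]] [[0.793, -0.189], [0.822, -0.271], [0.593, -0.289], [0.575, -0.209]]
side 1678 [[223.0, 178.0], [229.0, 153.0], [317.0, 174.0], [311.0, 198.0]] [[0.805, -0.016], [0.834, -0.098], [0.598, -0.105], [0.582, -0.026]]
side 2142 [[198.0, 220.0], [206.0, 192.0], [299.0, 219.0], [290.0, 248.0]] [[0.794, 0.122], [0.82, 0.038], [0.583, 0.041], [0.57, 0.12]]
side 2642 [[142.0, 287.0], [151.0, 251.0], [257.0, 278.0], [248.0, 313.0]] [[0.808, 0.309], [0.842, 0.229], [0.604, 0.21], [0.585, 0.288]]
side 1568 [[-0.0, 318.0], [41.0, 318.0], [41.0, 389.0], [0.0, 389.0]] [[1.023, 0.46], [0.95, 0.433], [0.852, 0.538], [0.918, 0.563]]
```

View pics/b1.png

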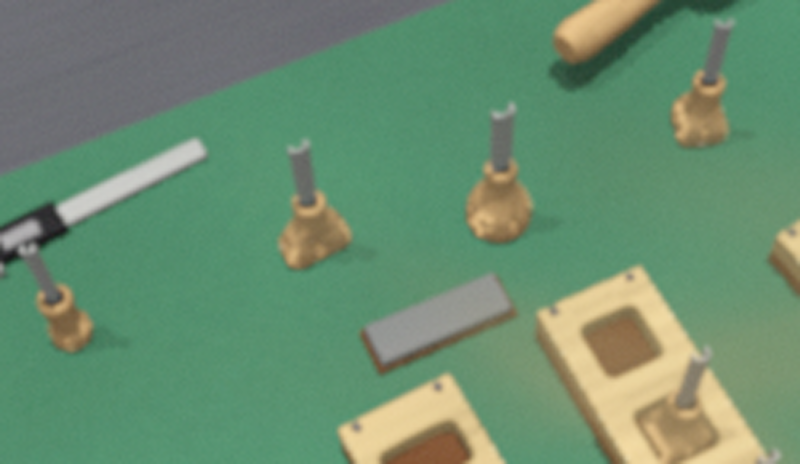

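View pics/b2.png

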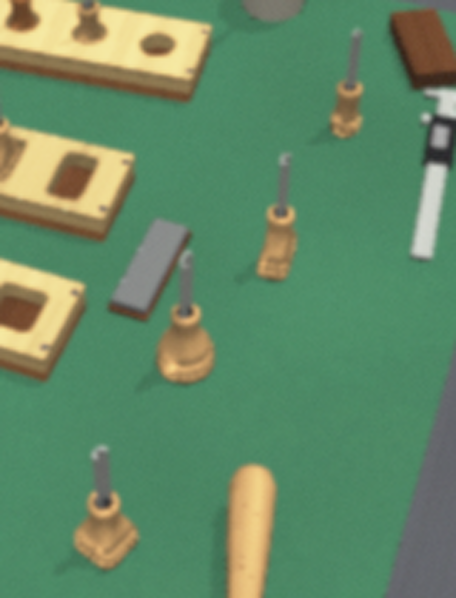

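The gouges, left to right in the scene, are small, oblong (foot turned), large and square. In the scene crop their blade tops are at (27,245), (299,147), (502,108) and (721,24). In the side crop they are at (355,33), (285,157), (186,256) and (100,451).

Run:
```python
from h import *
import pickle
S=pickle.load(open("s0.pkl","rb")); a,b=S["scene"],S["side"]
A=lambda p:(p[0]/3.2+180-.35,p[1]/3.2+130-.35)
B=lambda p:(p[0]/2.85+270-.35,p[1]/2.85+120-.35)
for n,p,q,h in (("small",(27,245),(355,33),.113),("oblong",(299,147),(285,157),.121),("large",(502,108),(186,256),.125),("square",(721,24),(100,451),.119)):
    P,e=tri(a,A(p),b,B(q)); print(n,P.round(4),"miss",round(e,4),"expect z",h,cast(a,A(p),h).round(4)[:2],cast(b,B(q),h).round(4)[:2])
for n,p in (("small",(222,312)),("oblong",(313,272)),("square",(374,237)),("large",(450,209))): print(n,cast(a,p,.033).round(3))
for n,p in (("small",(325,135)),("oblong",(296,182)),("square",(276,228)),("large",(231,290))): print(n,cast(b,p,.033).round(3))
# dark pocket blobs inside rack hulls
for n,s in S.items():
    hsv=cv2.cvtColor(s["frame"],cv2.COLOR_BGR2HSV)
    m=cv2.inRange(hsv,(3,70,40),(16,230,175)); m=cv2.morphologyEx(m,cv2.MORPH_OPEN,np.ones((3,3)))
    k,l,st,c=cv2.connectedComponentsWithStats(m)
    for i in range(1,k):
        if 60<st[i,4]<900: print(n,st[i].tolist(),c[i].round(1))
# wrist cam in tool frame
from scipy.spatial.transform import Rotation as Ro
s=snapshot("wrist"); o=get_obs(); R=Ro.from_euler("xyz",o["orientation"],degrees=True).as_matrix()
T=s["world_to_cam"]; print("R cam<-tool",(T[:3,:3]@R).round(3).tolist(),"cam pos in tool",(R.T@(-T[:3,:3].T@T[:3,3]-o["tool_pos"])).round(4)); print("tool axes",R.round(3).tolist(),"tcp px",proj(s,o["tool_pos"]))
```

```text
small [ 0.4443 -0.225   0.1154] miss 0.0018 expect z 0.113 [ 0.4417 -0.2257] [ 0.4454 -0.2269]
oblong [ 0.4559 -0.0578  0.1225] miss 0.0014 expect z 0.121 [ 0.4556 -0.0572] [ 0.4558 -0.0599]
large [0.4906 0.0638 0.1282] miss 0.0001 expect z 0.125 [0.4885 0.065 ] [0.4915 0.0613]
square [0.4894 0.2261 0.1185] miss 0.0003 expect z 0.119 [0.4896 0.2258] [0.4894 0.2265]
small [ 0.63  -0.244  0.033]
oblong [ 0.637 -0.063  0.033]
square [0.626 0.08  0.033]
large [0.642 0.256 0.033]
small [ 0.629 -0.246  0.033]
oblong [ 0.634 -0.062  0.033]
square [0.621 0.081 0.033]
large [0.639 0.253 0.033]
scene [629, 48, 11, 20, 154] [635.1  58.4]
scene [388, 102, 42, 25, 426] [407.6 114.7]
scene [439, 205, 16, 13, 123] [446.3 210.5]
scene [369, 230, 12, 13, 112] [374.7 236.1]
scene [482, 247, 23, 23, 345] [494.3 257.9]
scene [300, 265, 26, 19, 297] [312.6 273.8]
scene [397, 283, 24, 22, 273] [409.8 293.4]
scene [610, 288, 30, 34, 174] [625.  304.4]
scene [215, 306, 16, 14, 178] [222.4 312.5]
scene [334, 324, 29, 23, 358] [347.3 335.4]
scene [2, 333, 53, 58, 855] [ 33.2 365.8]
scene [613, 359, 27, 19, 32
[... 898 characters left out ...]

side [215, 202, 17, 17, 183] [222.6 209.9]
side [267, 224, 17, 12, 155] [275.2 229.4]
side [70, 227, 57, 67, 302] [ 97.5 260.8]
side [59, 228, 14, 14, 86] [ 65.8 235.5]
side [33, 252, 21, 20, 258] [ 42.  261.2]
side [159, 263, 24, 23, 369] [170.2 274.1]
side [219, 283, 24, 18, 335] [230.8 291.6]
side [0, 333, 44, 63, 264] [ 20.7 364.1]
side [1, 333, 56, 67, 353] [ 28.6 367.5]
side [359, 347, 14, 53, 387] [367.4 377.5]
side [331, 349, 25, 51, 297] [336.7 379.5]
R cam<-tool [[-0.0, -0.0, 1.0], [0.308, 0.951, 0.001], [-0.951, 0.308, -0.0]] cam pos in tool [-0.1575  0.0828 -0.0006]
tool axes [[-0.0, 0.941, -0.338], [-0.001, -0.338, -0.941], [-1.0, 0.0, 0.001]] tcp px [325.2279044  256.14761788]
```

Triangulation agrees with the known heights to 1–3 mm. I'll add a planner helper that prints tool-axis moves, then head for the square gouge.

```bash
cat >> h.py <<'E'
from scipy.spatial.transform import Rotation as Ro
def toolR(o=None):
    o=o or get_obs(); return Ro.from_euler("xyz",o["orientation"],degrees=True).as_matrix()
def yaws():
    R=toolR(); return np.degrees(np.arctan2(R[1,1],R[0,1]))   # yaw of tool y
def rows(xyz,yaw=None,n=None,op=None):
    """tool-axis rows to reach TCP xyz (m) with tool-y yaw, assuming tool down (x=-Z, z yaw = y yaw-90)"""
    o=get_obs(); p=np.array(o["tool_pos"]); y0=yaws(); d=(np.array(xyz)-p)*1e3
    dy=0 if yaw is None else -((yaw-y0+180)%360-180)
    n=n or int(max(np.ceil(np.linalg.norm(d)/58),np.ceil(abs(dy)/10.5),1))
    for i in range(n):
        a=np.radians(y0-dy*i/n); v=d/n
        print([round(x,1) for x in (-v[2],v[0]*np.cos(a)+v[1]*np.sin(a),v[0]*np.sin(a)-v[1]*np.cos(a),dy/n)])
    print("pos",p.round(4),"yaw_y",round(y0,1),"tilt",np.degrees(np.arccos(-toolR()[2,0])).round(2),"t",o["clock"],"F",np.round(o["force"],1),"op",round(o["opening"]*1e3,1),"j",np.round(o["joint_pos"],0))
E
python3 - <<'E'
from h import *
rows((.489,.226,.20),-90,9)
import pickle
a=pickle.load(open("s0.pkl","rb"))["scene"]; print("bottle",cast(a,(448,133),0),cast(a,(457,90),.09))
E
```

```text
[np.float64(2.9), np.float64(42.6), np.float64(33.0), np.float64(7.8)]
[np.float64(2.9), np.float64(46.7), np.float64(26.9), np.float64(7.8)]
[np.float64(2.9), np.float64(50.0), np.float64(20.3), np.float64(7.8)]
[np.float64(2.9), np.float64(52.2), np.float64(13.3), np.float64(7.8)]
[np.float64(2.9), np.float64(53.6), np.float64(6.1), np.float64(7.8)]
[np.float64(2.9), np.float64(53.9), np.float64(-1.2), np.float64(7.8)]
[np.float64(2.9), np.float64(53.2), np.float64(-8.5), np.float64(7.8)]
[np.float64(2.9), np.float64(51.6), np.float64(-15.7), np.float64(7.8)]
[np.float64(2.9), np.float64(49.0), np.float64(-22.5), np.float64(7.8)]
pos [0.2281 0.6351 0.2262] yaw_y -19.8 tilt 0.03 t 0.3 F [ 0.4 -0.7 -1.2] op 87.7 j [ 87.  21.   1.  -0. -70. -17.]
bottle [0.45035312 0.40147006 0.        ] [0.40553682 0.43182242 0.09      ]
```

Call:
{"op": "arm_command", "data": {"commands": [0,43,33,8,100,0,47,27,8,100,0,50,20,8,100,0,52,13,8,100,0,53,6,8,100]}}

```text
clock: 0.92
tool_pos: [0.3722, 0.4029, 0.225]
orientation: [67.2, 89.9, -83.5]
force: [1.8, -0.2, 0.4]
opening: 0.0875
```

```bash
python3 -c "
from h import *
rows((.489,.226,.20),-90)"
```

```text
[np.float64(6.3), np.float64(52.9), np.float64(-3.8), np.float64(7.3)]
[np.float64(6.3), np.float64(51.9), np.float64(-10.5), np.float64(7.3)]
[np.float64(6.3), np.float64(50.2), np.float64(-17.1), np.float64(7.3)]
[np.float64(6.3), np.float64(47.6), np.float64(-23.3), np.float64(7.3)]
pos [0.3722 0.4029 0.225 ] yaw_y -60.7 tilt 0.09 t 0.925 F [ 1.8 -0.2  0.4] op 87.5 j [ 68.   9. -16.   0. -66. -38.]
```

Call:
{"op": "arm_command", "data": {"commands": [6,54,-4,7.5,60,6,53,-11,7.5,60,6,51,-17,7.5,60,6,49,-23,7.5,60,0,0,0,0,60]}}

```text
clock: 1.55
tool_pos: [0.4926, 0.2118, 0.2019]
orientation: [-158.0, 89.9, 20.0]
force: [-0.3, -1.1, -0.2]
opening: 0.0528
```

```bash
python3 -c "
from h import *
rows((.489,.226,.20),-90)
s=snapshot('wrist'); cv2.imwrite('pics/c1.png',s['frame'])
for P in [(.489,.226,.119),(.489,.226,.063),(.489,.226,.003)]: print(proj(s,P))
"
```

```text
[np.float64(1.9), np.float64(-14.1), np.float64(4.1), np.float64(-2.0)]
pos [0.4926 0.2118 0.2019] yaw_y -92.0 tilt 0.12 t 1.55 F [-0.3 -1.1 -0.2] op 52.8 j [ 44.   8. -19.   0. -62. -46.]
[328.45683225 223.15781584]
[327.85170042 201.41562362]
[327.39720231 185.08565245]
```

View pics/c1.png

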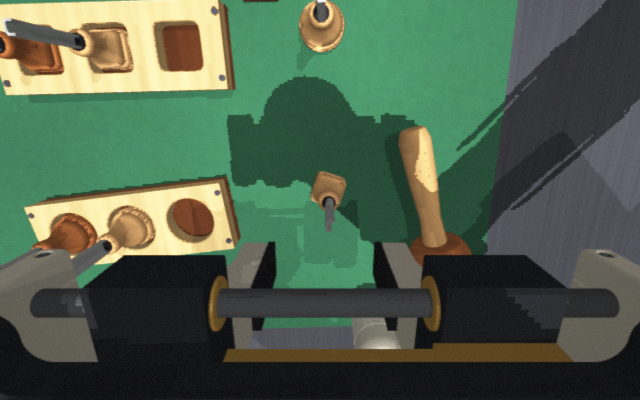

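The wrist view shows the square gouge at (328,190), with its blade top near (329,226). The square pocket is at (182,48), the large pocket at (193,217) and the large gouge at (321,20). Next I'll measure the pockets and zoom in on the gouge.

```bash
cat >> h.py <<'E'
def pockets(s,z=.033):
    "red-brown pocket-floor+wall blobs: minAreaRect/centre cast to rack-top plane"
    hsv=cv2.cvtColor(s["frame"],cv2.COLOR_BGR2HSV)
    m=cv2.inRange(hsv,(15,50,130),(35,210,255))
    k,l,st,c=cv2.connectedComponentsWithStats(cv2.morphologyEx(m,cv2.MORPH_OPEN,np.ones((3,3))))
    for i in range(1,k):
        if st[i,4]<1500: continue
        cs,hi=cv2.findContours((l==i).astype(np.uint8),cv2.RETR_CCOMP,cv2.CHAIN_APPROX_NONE)
        for q,cn in enumerate(cs):
            if cv2.contourArea(cn)<200: continue
            W=np.array([cast(s,p[0],z)[:2]*1e3 for p in cn],np.float32)
            (c0,wh,a)=cv2.minAreaRect(W); print("hole" if hi[0][q][3]>=0 else "outer","px",cn.mean(axis=(0,1)).round(0),"centre",np.round(c0,1),"size",np.round(wh,1),"ang",round(a,1))
E
python3 - <<'E'
from h import *
s=snapshot('wrist'); pockets(s)
f=s["frame"]; big=cv2.resize(f[160:240,290:370],None,fx=5,fy=5,interpolation=cv2.INTER_CUBIC)
r=cv2.resize(f[0:125,0:290],(725,312)) ; cv2.imwrite("pics/c2.png",big)
E
```

```text
outer px [100.  45.] centre [688.1  80. ] size [ 76.7 215.3] ang 89.4
hole px [103.  57.] centre [694.5  90.1] size [29.8 45.5] ang 37.6
hole px [103.  24.] centre [687.6  62.4] size [40.8  8. ] ang 2.2
hole px [178.  44.] centre [622.   80.7] size [42.7 42.4] ang 89.3
outer px [425. 185.] centre [386.  227.6] size [ 27.4 133.8] ang 12.3
outer px [131. 219.] centre [705.5 257.6] size [215.7  79.4] ang 5.3
hole px [189. 220.] centre [639.3 252.6] size [50.2 51.1] ang 38.0
```

View pics/c2.png

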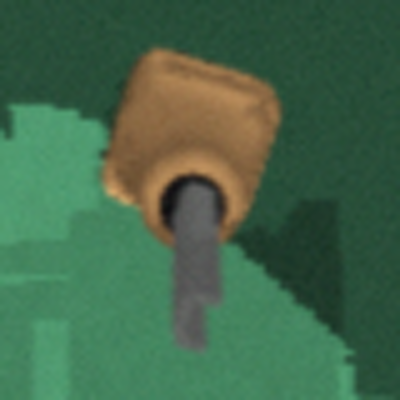

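The foot's far edge runs from (155,52) to (280,100) in the crop, turned about 20° from the tool. The blade's narrow side lies roughly along image x. I'll work out the yaw from that.

Run:
```python
from h import *
s=snapshot('wrist'); c=lambda p,z:cast(s,(290+p[0]/5-.4,160+p[1]/5-.4),z)[:2]*1e3
a,b,d=(c(p,.010) for p in((155,52),(280,100),(106,190)))
for u,v in((a,b),(a,d)): w=v-u; print(np.linalg.norm(w).round(1),np.degrees(np.arctan2(w[1],w[0])).round(1))
print("foot centre",((b+d)/2).round(1),"blade root ctr",c((193,200),.062).round(1),"blade top",c((192,325),.119).round(1))
yz=yaws()-90; print("tool z yaw",yz)
rows((.4895,.2262,.15),-90)
```

```text
30.0 156.9
34.0 68.9
foot centre [487.9 231.1] blade root ctr [488.1 227.2] blade top [488.8 230. ]
tool z yaw -181.60659215273492
[np.float64(52.5), np.float64(-11.1), np.float64(2.6), np.float64(-1.6)]
pos [0.4918 0.2151 0.2025] yaw_y -91.6 tilt 0.2 t 1.7 F [ 0.3 -0.6  0. ] op 52.6 j [ 45.   8. -19.   0. -62. -46.]
```

Call:
{"op": "arm_command", "data": {"commands": [17,-4,1,7,60,17,-4,1,7,60,17,-4,0,6.5,60,0,0,0,0,60]}}

```text
clock: 2.2
tool_pos: [0.4903, 0.2329, 0.1518]
orientation: [-119.7, 89.6, 38.3]
force: [-0.4, 1.0, -0.4]
opening: 0.0525
```

```bash
python3 -c "
from h import *
rows((.4885,.2275,.073),-112)
s=snapshot('wrist'); cv2.imwrite('pics/c3.png',cv2.resize(s['frame'][110:270,220:430],None,fx=3.5,fy=3.5,interpolation=cv2.INTER_CUBIC))
for P in [(.4885,.2275,.119),(.4885,.2275,.059),(.4885,.2275,.003)]: print(proj(s,P), (proj(s,P)-[220,110])*3.5)
"
```

```text
[np.float64(39.4), np.float64(2.8), np.float64(-0.2), np.float64(-0.0)]
[np.float64(39.4), np.float64(2.8), np.float64(-0.2), np.float64(-0.0)]
pos [0.4903 0.2329 0.1518] yaw_y -112.1 tilt 0.39 t 2.2 F [-0.4  1.  -0.4] op 52.5 j [ 46.  12. -22.   0. -56. -68.]
[322.00986469 224.2178277 ] [357.03452643 399.76239693]
[322.75178553 195.88714307] [359.63124937 300.60500076]
[323.20224019 178.68626658] [361.20784066 240.40193304]
```

View pics/c3.png

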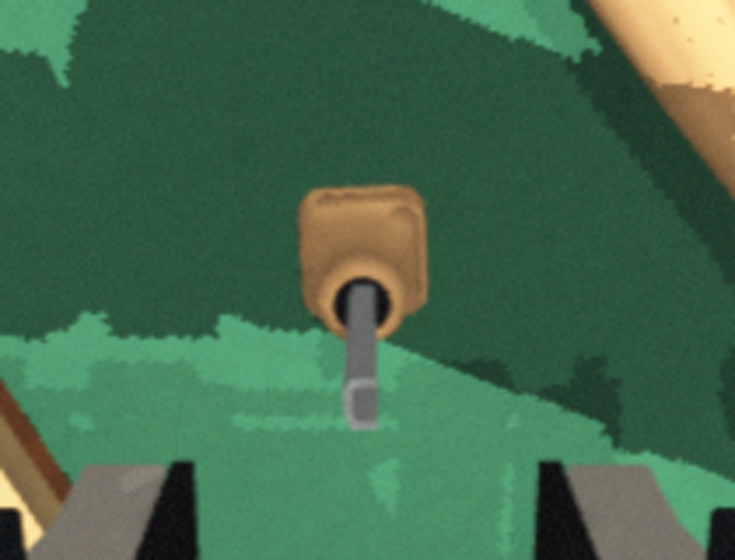

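The gouge is square in the view with its blade at x≈361 and the narrow side along the jaws. The finger centre is at about 366. I'll re-read the pose at rest.

```bash
python3 -c "
from h import *
rows((.4885,.2275,.073),-112)
s=snapshot('wrist'); o=get_obs(); R=toolR(o); T=s['world_to_cam']
print((R.T@(-T[:3,:3].T@T[:3,3]-o['tool_pos'])).round(4)); print('tcp',proj(s,o['tool_pos']), 'axis at .119',proj(s,o['tool_pos']+R@[.0328,0,0]))
g=cv2.cvtColor(s['frame'],cv2.COLOR_BGR2HSV)[:,:,1]
m=((g[205:230,290:360]<60)*255).astype(np.uint8); print([(r+205,np.where(m[r])[0][[0,-1]]+290) for r in range(0,25,4) if m[r].any()])
print('blade top at z.119',cast(s,(361/3.5+219.6,400/3.5+109.6),.119))
"
```

```text
[np.float64(39.9), np.float64(3.0), np.float64(0.0), np.float64(0.0)]
[np.float64(39.9), np.float64(3.0), np.float64(0.0), np.float64(0.0)]
pos [0.4908 0.2331 0.1527] yaw_y -112.0 tilt 0.48 t 2.25 F [ 0.4  0.4 -0.7] op 52.8 j [ 46.  11. -22.   0. -56. -68.]
[-0.1571  0.0833  0.0015]
tcp [321.30648887 257.56031065] axis at .119 [321.72671829 233.17863714]
[(205, array([320, 327])), (209, array([320, 327])), (213, array([319, 327])), (217, array([319, 327])), (221, array([319, 327])), (225, array([319, 327])), (229, array([320, 328]))]
blade top at z.119 [0.48871227 0.22802923 0.119     ]
```

Call:
{"op": "arm_command", "data": {"commands": [0,6,-0.5,0,50,26,0,0,0,40,26,0,0,0,40,25,0,0,0,40,0,0,0,0,40]}}

```text
clock: 2.92
tool_pos: [0.4915, 0.2285, 0.0793]
orientation: [-119.5, 89.0, 39.0]
force: [0.6, 0.5, 0.0]
opening: 0.0348
```

```bash
python3 -c "
from h import *
rows((.4886,.2278,.073),-112)
s=snapshot('wrist'); cv2.imwrite('pics/c4.png',cv2.resize(s['frame'][150:320,220:430],None,fx=2.5,fy=2.5))
"
```

```text
[np.float64(6.3), np.float64(1.7), np.float64(2.5), np.float64(0.5)]
pos [0.4915 0.2285 0.0793] yaw_y -111.5 tilt 1.0 t 2.925 F [0.6 0.5 0. ] op 34.8 j [ 46.  16. -28.   0. -45. -67.]
```

View pics/c4.png

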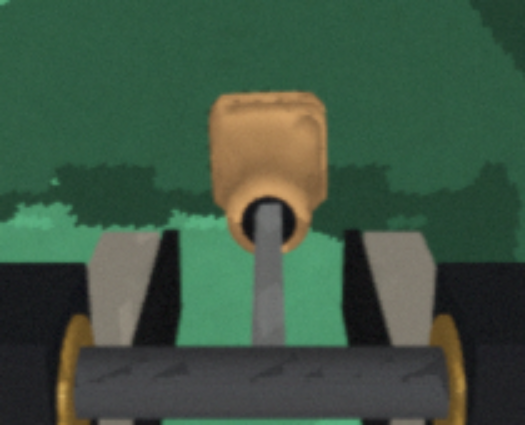

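The fingers straddle the blade, which is at x≈268 against a finger centre of ~261, so it is about 2 mm off. The tool has also drifted to about 1° of tilt, which I'll watch. I'll correct the offset and grip.

Call:
{"op": "arm_command", "data": {"commands": [5,1.5,2,0,40,0,0,0,0,0,0,0,0,0,0,0,0,0,0,0,0,0,0,0,0]}}

```text
clock: 3.6
tool_pos: [0.4915, 0.2298, 0.0791]
orientation: [-119.5, 88.5, 39.1]
force: [-0.0, 0.5, -0.7]
opening: 0.0057
```

```bash
python3 -c "
from h import *
rows((.4886,.2278,.073),-112); print(toolR().round(3)); print([np.round(get_obs()['orientation'],2)])
"
```

```text
[np.float64(6.1), np.float64(2.9), np.float64(1.9), np.float64(0.6)]
pos [0.4915 0.2298 0.0791] yaw_y -111.4 tilt 1.47 t 3.6 F [-0.   0.5 -0.7] op 5.7 j [ 46.  16. -28.   0. -45. -67.]
[[ 0.02  -0.365 -0.931]
 [ 0.016 -0.931  0.365]
 [-1.    -0.022 -0.013]]
[array([-119.54,   88.53,   39.06])]
```

Call:
{"op": "arm_command", "data": {"commands": [-20,0,0,0,0,-25,0,0,0,0,-25,0,0,0,0]}}

```text
clock: 3.98
tool_pos: [0.4886, 0.2275, 0.1484]
orientation: [-119.9, 88.9, 38.7]
force: [1.0, -0.4, -0.4]
opening: 0.0059
```

```bash
python3 -c "
from h import *
rows((.622,.081,.16),-90); print(toolR()[:,0].round(3))
s=snapshot('wrist'); snapshot('side'); b=snapshot('side');cv2.imwrite('pics/d1.png',s['frame'])
rows((.622,.081,.16),-90); print(toolR()[:,0].round(3))
"
```

```text
[np.float64(-2.9), np.float64(21.9), np.float64(-44.4), np.float64(-5.4)]
[np.float64(-2.9), np.float64(26.0), np.float64(-42.2), np.float64(-5.4)]
[np.float64(-2.9), np.float64(29.8), np.float64(-39.6), np.float64(-5.4)]
[np.float64(-2.9), np.float64(33.3), np.float64(-36.6), np.float64(-5.4)]
pos [0.4886 0.2275 0.1484] yaw_y -111.4 tilt 1.14 t 3.975 F [ 1.  -0.4 -0.4] op 5.9 j [ 46.  11. -24.   0. -54. -67.]
[ 0.015  0.012 -1.   ]
[np.float64(-2.7), np.float64(22.2), np.float64(-44.3), np.float64(-5.4)]
[np.float64(-2.7), np.float64(26.2), np.float64(-42.0), np.float64(-5.4)]
[np.float64(-2.7), np.float64(30.0), np.float64(-39.4), np.float64(-5.4)]
[np.float64(-2.7), np.float64(33.5), np.float64(-36.4), np.float64(-5.4)]
pos [0.4895 0.2282 0.1491] yaw_y -111.4 tilt 1.34 t 4.125 F [-0.6 -0.3 -1.1] op 6.0 j [ 46.  11. -24.   0. -54. -67.]
[ 0.018  0.015 -1.   ]
```

View pics/d1.png

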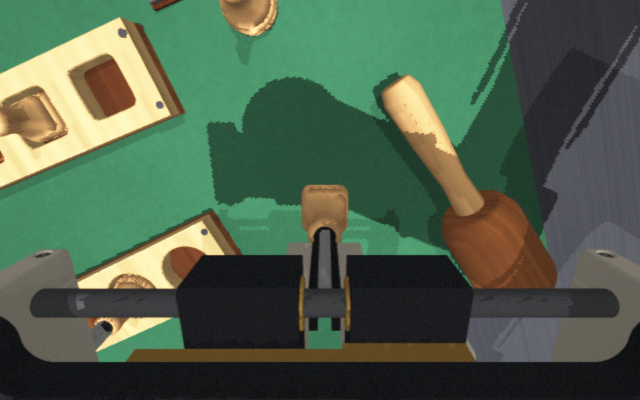

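The gouge is lifted and upright. Its foot is at (325,205) in this view and the grip opening reads 6 mm. I'm carrying it to the square pocket.

Call:
{"op": "arm_command", "data": {"commands": [0,17,-35,-4.2,0,0,20,-34,-4.2,0,0,22,-32,-4.2,0,0,25,-31,-4.2,0,0,27,-29,-4.2,0]}}

```text
clock: 4.75
tool_pos: [0.623, 0.0812, 0.1442]
orientation: [-132.0, 89.0, 48.5]
force: [0.3, 1.1, -0.6]
opening: 0.0057
```

```bash
python3 -c "
from h import *
s=snapshot('wrist');snapshot('wrist')
rows((.6221,.083,.131),-90.6); print(toolR()[:,0].round(3))
"
```

```text
[np.float64(12.5), np.float64(-3.4), np.float64(2.0), np.float64(0.9)]
pos [0.6241 0.0796 0.1435] yaw_y -89.7 tilt 0.99 t 4.85 F [ 0.4 -0.3 -0.4] op 6.0 j [ 25.  19. -12.  -0. -57. -24.]
[ 0.012  0.013 -1.   ]
```

Call:
{"op": "arm_command", "data": {"commands": [10,-3.5,2,1,0,4,0,0,0,0]}}

```text
clock: 5.1
tool_pos: [0.6208, 0.0832, 0.1267]
orientation: [-125.0, 89.1, 54.1]
force: [1.1, -0.2, -0.6]
opening: 0.0058
```

```bash
python3 -c "
from h import *
snapshot('wrist');s=snapshot('wrist');a=snapshot('scene');b=snapshot('side')
import pickle; pickle.dump((s,a,b),open('s1.pkl','wb'))
rows((.6221,.083,.131),-90.6); print(toolR()[:,0].round(3))
W=cv2.resize(s['frame'][130:270,230:420],(608,448),interpolation=cv2.INTER_CUBIC)
A=cv2.resize(a['frame'][190:270,340:440],(400,320),interpolation=cv2.INTER_CUBIC)[:150*2]
B=cv2.resize(b['frame'][160:260,220:320],(400,400),interpolation=cv2.INTER_CUBIC)
C=np.zeros((600,800,3),np.uint8); C[:280,:380]=cv2.resize(W,(380,280)); C[:300,400:800]=A; C[300:600,:300]=B[50:350,50:350]; C[300:600,400:800]=B[60:360]
cv2.imwrite('pics/d2.png',C)
"
```

```text
[np.float64(-2.5), np.float64(0.5), np.float64(-0.2), np.float64(-0.2)]
pos [0.6219 0.0835 0.1285] yaw_y -90.8 tilt 0.96 t 5.3 F [ 0.3 -0.2 -0.9] op 5.6 j [ 25.  20. -13.  -0. -56. -26.]
[ 0.011  0.013 -1.   ]
```

View pics/d2.png

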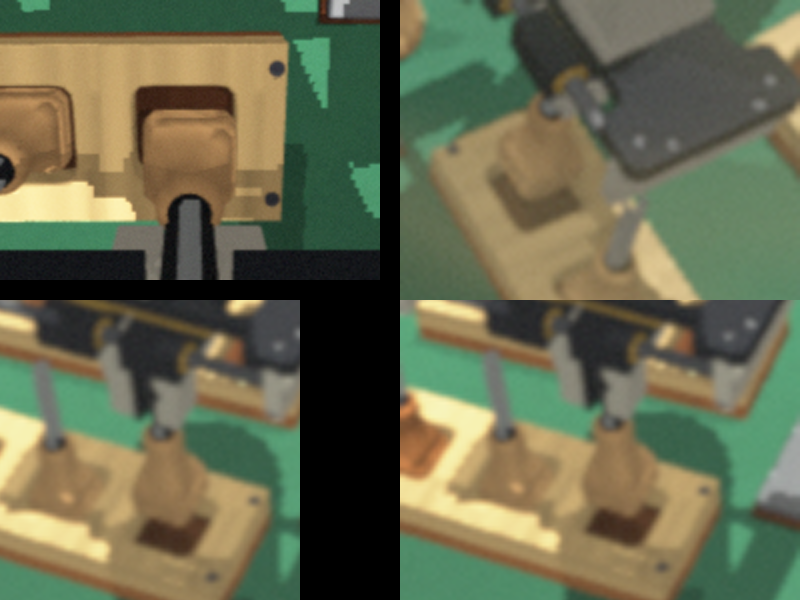

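```bash
python3 -c "
from h import *
import pickle; s,a,b=pickle.load(open('s1.pkl','rb'))
k=lambda x,y:(230+x/2-.25,130+y/2-.25)
f=.0525
for z,n,pts in((.033,'pocket L R far',[(136,120),(236,120),(186,87)]),(f+.006,'foot L R far',[(144,130),(236,130),(190,111)])):
    print(n,[(cast(s,k(*p),z)[:2]*1e3).round(1).tolist() for p in pts])
"
```

```text
pocket L R far [[641.9, 73.3], [601.4, 73.8], [621.4, 59.8]]
foot L R far [[636.6, 69.5], [603.0, 69.9], [619.7, 62.5]]
```

Foot centre is about (619.8, 79.5) against the pocket's (621.6, 80.8), which fits inside the 4 mm clearance. I'll make a small correction and lower it.

Call:
{"op": "arm_command", "data": {"commands": [4,-1.5,-2,0,0,12,0,0,0,0,12,0,0,0,0]}}

```text
clock: 5.68
tool_pos: [0.6251, 0.0866, 0.1007]
orientation: [-135.0, 88.9, 44.2]
force: [-0.4, 0.8, -0.6]
opening: 0.0059
```

```bash
python3 -c "
from h import *
snapshot('wrist')
rows((.623,.0845,.0915),-90.6); print(toolR()[:,0].round(3))
"
```

```text
[np.float64(7.3), np.float64(1.8), np.float64(1.1), np.float64(-0.1)]
pos [0.6241 0.0863 0.0988] yaw_y -90.7 tilt 1.02 t 5.725 F [-1.3 -0.9 -3.2] op 5.8 j [ 25.  22. -15.  -1. -52. -26.]
[ 0.012  0.013 -1.   ]
```

Call:
{"op": "arm_command", "data": {"commands": [4,1,0.5,0,0,4,0,0,0,0]}}

```text
clock: 5.98
tool_pos: [0.6241, 0.085, 0.0908]
orientation: [-134.0, 89.0, 45.3]
force: [-7.4, -2.0, 25.5]
opening: 0.0057
```

```bash
python3 -c "
from h import *
snapshot('wrist')
rows((.623,.0845,.0915),-90.6); print(toolR()[:,0].round(3))
"
```

```text
[np.float64(-0.5), np.float64(0.5), np.float64(1.0), np.float64(-0.1)]
pos [0.624 0.085 0.091] yaw_y -90.7 tilt 0.98 t 6.025 F [-2.6  0.9  5.3] op 6.1 j [ 25.  22. -15.  -0. -51. -26.]
[ 0.012  0.012 -1.   ]
```

Contact came at the expected floor height with about 5 N of residual force. Releasing and rising.

Call:
{"op": "arm_command", "data": {"commands": [0,0,0,0,25,0,0,0,0,25,0,0,0,0,25]}}

```text
clock: 6.4
tool_pos: [0.6244, 0.085, 0.0913]
orientation: [-135.5, 89.0, 43.8]
force: [-0.2, -0.5, -0.6]
opening: 0.0213
```

Call:
{"op": "arm_command", "data": {"commands": [-15,0,0,0,30,-25,0,0,0,30,-35,0,0,0,30,-10,0,0,0,30]}}

```text
clock: 6.9
tool_pos: [0.6233, 0.0836, 0.1808]
orientation: [-136.6, 89.0, 42.7]
force: [-0.5, -0.6, -0.3]
opening: 0.0268
```

```bash
cat >> h.py <<'E'
def tops(m_pts):
    pass
E
python3 -c "
from h import *
s=snapshot('wrist'); a=snapshot('scene'); b=snapshot('side'); import pickle; pickle.dump((s,a,b),open('s2.pkl','wb'))
for P in [(.622,.0807,.131),(.622,.0807,.071),(.49,.0635,.125),(.49,.0635,.003)]: print(proj(s,P).round(0),proj(a,P).round(0),proj(b,P).round(0))
rows((.49,.0635-.0,.17),-90); print(toolR()[:,0].round(3))
pockets(s)
C=np.zeros((400,700,3),np.uint8); C[:,:400]=cv2.resize(s['frame'][0:240,190:430],(400,400)); 
u=proj(b,(.622,.081,.07)).astype(int); C[:300,400:]=cv2.resize(b['frame'][u[1]-40:u[1]+40,u[0]-40:u[0]+40],(300,300))
cv2.imwrite('pics/d3.png',C)
"
```

```text
[326. 218.] [379. 211.] [271. 198.]
[326. 192.] [375. 226.] [274. 217.]
[519. 189.] [336. 164.] [335. 210.]
[453. 156.] [335. 197.] [335. 247.]
[np.float64(2.6), np.float64(7.2), np.float64(43.9), np.float64(-0.2)]
[np.float64(2.6), np.float64(7.0), np.float64(43.9), np.float64(-0.2)]
[np.float64(2.6), np.float64(6.8), np.float64(44.0), np.float64(-0.2)]
pos [0.622  0.0834 0.1778] yaw_y -90.7 tilt 0.83 t 7.05 F [-0.4  0.4  0.3] op 26.2 j [ 25.  18. -10.  -0. -62. -26.]
[ 0.009  0.011 -1.   ]
outer px [235.  38.] centre [701.8 -49.6] size [214.1  53.9] ang 1.7
hole px [234.  15.] centre [698.8 -64.3] size [17.5 16.6] ang 77.3
outer px [266. 179.] centre [688.9  78.7] size [ 77.9 213.9] ang 89.5
hole px [262. 170.] centre [688.   77.5] size [39.2 42.9] ang 89.4
```

View pics/d3.png

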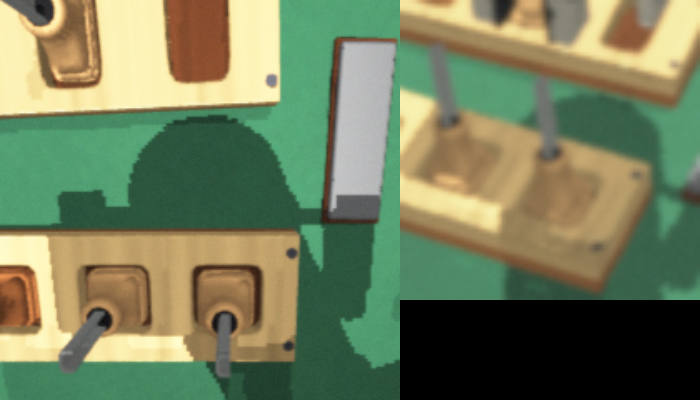

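The square gouge is seated in its pocket and upright. Next I'll hover over the other three, save images and view them as one montage.

Call:
{"op": "arm_command", "data": {"commands": [1,7,44,0,50,1,7,44,0,50,1,7,44,0,60]}}

```text
clock: 7.42
tool_pos: [0.4864, 0.0632, 0.1684]
orientation: [-106.2, 89.5, 73.0]
force: [0.1, 0.8, 0.9]
opening: 0.0482
```

```bash
python3 -c "
from h import *
import pickle
snapshot('wrist');s=snapshot('wrist'); pickle.dump(s,open('w_large.pkl','wb'))
rows((.4559,-.058,.175),-90); print(toolR()[:,0].round(3))
pockets(s)
"
```

```text
[np.float64(-2.2), np.float64(40.2), np.float64(8.6), np.float64(-0.3)]
[np.float64(-2.2), np.float64(40.2), np.float64(8.8), np.float64(-0.3)]
[np.float64(-2.2), np.float64(40.2), np.float64(9.0), np.float64(-0.3)]
pos [0.4835 0.0623 0.1685] yaw_y -90.8 tilt 0.5 t 7.525 F [1.3 1.3 0.5] op 51.4 j [ 30.   5. -27.  -0. -57. -31.]
[ 0.001  0.009 -1.   ]
outer px [88. 48.] centre [676.3 -60.9] size [165.4  74.4] ang 1.4
hole px [47. 46.] centre [705.3 -64.8] size [35.1 37.6] ang 68.1
hole px [44. 16.] centre [702. -85.] size [30.3  7.8] ang 3.5
hole px [132.  43.] centre [635.6 -63.5] size [32.8 54.4] ang 2.0
outer px [110. 203.] centre [686.1  78. ] size [ 79.5 212.1] ang 89.6
hole px [ 99. 220.] centre [698.4  89.7] size [18.8 17.5] ang 89.0
```

Call:
{"op": "arm_command", "data": {"commands": [0,42,11,0,60,0,42,11,0,60,0,42,11,0,60]}}

```text
clock: 7.9
tool_pos: [0.4473, -0.0642, 0.1653]
orientation: [-76.5, 89.5, 103.0]
force: [0.6, -0.1, 0.9]
opening: 0.0529
```

```bash
python3 -c "
from h import *
import pickle
snapshot('wrist');s=snapshot('wrist'); pickle.dump(s,open('w_oblong.pkl','wb'))
rows((.444,-.225,.175),-90); print(toolR()[:,0].round(3))
pockets(s)
"
```

```text
[np.float64(-3.3), np.float64(53.1), np.float64(0.0), np.float64(-0.2)]
[np.float64(-3.3), np.float64(53.1), np.float64(0.2), np.float64(-0.2)]
[np.float64(-3.3), np.float64(53.1), np.float64(0.5), np.float64(-0.2)]
pos [ 0.4461 -0.0658  0.165 ] yaw_y -90.7 tilt 0.47 t 8.0 F [-0.1 -0.4 -0.8] op 52.8 j [ 16.   2. -31.  -1. -57. -17.]
[-0.003  0.008 -1.   ]
outer px [71. 13.] centre [ 643.2 -215.3] size [119.8  22. ] ang 4.0
outer px [ 93. 192.] centre [674.  -63.9] size [175.3  78.3] ang 1.7
hole px [ 46. 203.] centre [710.4 -57.4] size [35.7 29.7] ang 1.2
hole px [119. 192.] centre [635.3 -64.8] size [32.7 54.1] ang 2.6
```

Call:
{"op": "arm_command", "data": {"commands": [0,54,4,0,60,0,54,4,0,60,0,54,4,0,60]}}

```text
clock: 8.38
tool_pos: [0.4331, -0.2288, 0.1624]
orientation: [-60.7, 89.5, 118.9]
force: [0.8, 0.7, 0.5]
opening: 0.0531
```

```bash
python3 -c "
from h import *
import pickle
snapshot('wrist');s=snapshot('wrist'); pickle.dump(s,open('w_small.pkl','wb'))
rows((.444,-.225,.175),-90); print(toolR()[:,0].round(3))
pockets(s)
C=np.zeros((400,798,3),np.uint8)
for i,(n,P) in enumerate((('large',(.4900,.0635,.08)),('oblong',(.456,-.058,.08)),('small',(.444,-.225,.08)))):
    s=pickle.load(open(f'w_{n}.pkl','rb')); u=proj(s,P); x,y=int(u[0])-33,int(u[1])-60; print(n,x,y,u)
    C[:,266*i:266*i+264]=cv2.resize(s['frame'][y:y+100,x:x+66],(264,400),interpolation=cv2.INTER_CUBIC)
cv2.imwrite('pics/e1.png',C)
"
```

```text
[np.float64(-13.3), np.float64(-6.3), np.float64(-11.7), np.float64(-0.6)]
pos [ 0.4323 -0.2311  0.1617] yaw_y -90.6 tilt 0.56 t 8.475 F [-0.6  0.7 -0.5] op 52.5 j [ -5.   7. -27.  -0. -57.   5.]
[-0.006  0.008 -1.   ]
outer px [ 76. 180.] centre [ 664.5 -242.7] size [158.3  77.1] ang 4.5
hole px [ 33. 187.] centre [ 699.5 -238.9] size [36.6 33.5] ang 13.6
hole px [109. 178.] centre [ 625.3 -246.6] size [29.2 33. ] ang 33.4
large 278 146 [311.37120227 206.38123376]
oblong 276 156 [309.13802273 216.1486059 ]
small 274 156 [307.74244732 216.45984385]
```

View pics/e1.png

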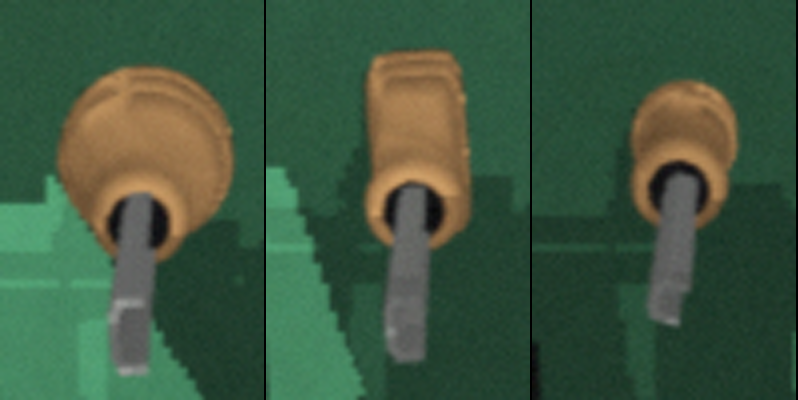

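Montage: all three blades show their narrow (6 mm) side nearly along the jaw direction. The small one is turned by roughly 15°, with its bottom edge running from (650,316) to (680,325). I'll cast these edges to get yaws and axis positions.

```bash
python3 -c "
from h import *
import pickle
D=dict(large=(278,146,0,.125,[((112,305),(116,372)),((146,303),(149,370)),((114,372),(149,372))],(139,218),.065,(131,338)),
 oblong=(276,156,266,.121,[((388,303),(387,352)),((430,303),(425,360)),((388,352),(425,360)),((373,60),(460,57))],(414,205),.061,(407,330)),
 small=(274,156,532,.113,[((657,280),(651,316)),((690,287),(680,325)),((651,316),(680,325))],(680,187),.053,(670,300)))
for n,(x0,y0,o,z,es,h,zh,t) in D.items():
    s=pickle.load(open(f'w_{n}.pkl','rb')); c=lambda p,z:cast(s,(x0+(p[0]-o)/4-.4,y0+p[1]/4-.4),z)[:2]*1e3
    for a,b in es:
        w=c(b,z)-c(a,z); print(n,'len',np.linalg.norm(w).round(1),'yaw',np.degrees(np.arctan2(w[1],w[0])).round(1))
    print(n,'hole ctr',c(h,zh).round(1),'top ctr',c(t,z).round(1))
    hsv=cv2.cvtColor(s['frame'],cv2.COLOR_BGR2HSV); m=cv2.inRange(hsv,(8,70,60),(22,220,255)); m[:y0]=0;m[y0+100:]=0;m[:,:x0]=0;m[:,x0+66:]=0
    cs,_=cv2.findContours(m,0,1); cn=max(cs,key=cv2.contourArea); W=np.array([cast(s,p[0],.012)[:2]*1e3 for p in cn],np.float32)
    print('foot mask: x',W[:,0].min().round(1),W[:,0].max().round(1),'y min',W[:,1].min().round(1)); 
    if n=='oblong':
        for lo,hi in((.1,.5),):
            H=W[:,1].min(); 
            for side in (0,1):
                pts=[(max if side else min)(W[(W[:,1]>H+q)&(W[:,1]<H+q+1.5)][:,0],default=0) for q in range(5,22,3)]; print(np.round(pts,1))
"
```

```text
large len 12.3 yaw 91.2
large len 12.3 yaw 90.9
large len 5.9 yaw 179.0
large hole ctr [489.7  63.2] top ctr [489.1  64.5]
foot mask: x 468.7 511.3 y min 42.2
oblong len 9.2 yaw 87.3
oblong len 10.7 yaw 84.4
oblong len 6.5 yaw 165.8
oblong len 13.9 yaw -178.6
oblong hole ctr [453.8 -59.2] top ctr [453.2 -57.8]
foot mask: x 441.8 467.5 y min -81.3
[443.6 443.7 442.7 442.7 442.8 442.8]
[466.3 466.4 466.5 466.6 465.7 465.8]
small len 6.9 yaw 79.7
small len 7.4 yaw 75.3
small len 5.3 yaw 160.6
small hole ctr [ 442.6 -227.7] top ctr [ 442.3 -227.2]
foot mask: x 430.7 456.0 y min -241.1
```

Call:
{"op": "arm_command", "data": {"commands": [4,-4,-11,6.5,55,4,0,0,6.5,50]}}

```text
clock: 8.72
tool_pos: [0.4432, -0.2279, 0.1519]
orientation: [-30.0, 89.3, 135.8]
force: [0.7, -0.0, 0.2]
opening: 0.0448
```

```bash
cat >> h.py <<'E'
def blade(s,r0=195,r1=245,w=40):
    sat=cv2.cvtColor(s["frame"],cv2.COLOR_BGR2HSV)[:,:,1]
    for r in range(r0,r1,6):
        c=np.where(sat[r,324-w:324+w]<60)[0]
        if len(c): print("row",r,"cols",c[0]+324-w,c[-1]+324-w,"mid",(c[0]+c[-1])/2+324-w,"n",len(c))
E
python3 -c "
from h import *
snapshot('wrist');s=snapshot('wrist'); rows((.443,-.2277,.066),-103); print(toolR()[:,0].round(3))
blade(s); o=get_obs(); print([proj(s,o['tool_pos']+toolR()@[d,0,0]).round(0) for d in (-.019,0,.04,.09)])
"
```

```text
[np.float64(42.8), np.float64(-0.0), np.float64(-0.3), np.float64(-0.5)]
[np.float64(42.8), np.float64(-0.0), np.float64(-0.3), np.float64(-0.5)]
pos [ 0.4424 -0.2276  0.1516] yaw_y -104.0 tilt 0.73 t 8.825 F [-0.2  0.9 -0.3] op 44.3 j [ -5.   8. -27.  -1. -56.  -9.]
[-0.01   0.008 -1.   ]
row 195 cols 319 324 mid 321.5 n 6
row 201 cols 315 328 mid 321.5 n 13
row 207 cols 317 326 mid 321.5 n 10
row 213 cols 318 326 mid 322.0 n 9
row 219 cols 317 326 mid 321.5 n 10
row 225 cols 317 327 mid 322.0 n 11
row 231 cols 317 326 mid 321.5 n 10
[array([322., 276.]), array([322., 257.]), array([323., 228.]), array([323., 204.])]
```

Call:
{"op": "arm_command", "data": {"commands": [20,0.5,-1,0,40,28,0,0,0,35,28,0,0,0,35,10,0,0,0,35]}}

```text
clock: 9.32
tool_pos: [0.444, -0.2261, 0.0638]
orientation: [-31.6, 89.3, 135.2]
force: [-0.4, 0.2, 0.6]
opening: 0.0306
```

```bash
python3 -c "
from h import *
snapshot('wrist');s=snapshot('wrist'); rows((.443,-.2277,.066),-103); print(toolR()[:,0].round(3))
blade(s,215,285,13); o=get_obs(); print([proj(s,o['tool_pos']+toolR()@[d,0,0]).round(0) for d in (-.019,0,.04,.09)])
f=cv2.cvtColor(s['frame'],cv2.COLOR_BGR2GRAY); print(f[250,280:370].tolist())
"
```

```text
[np.float64(-1.6), np.float64(1.7), np.float64(1.0), np.float64(-0.3)]
pos [ 0.4444 -0.2263  0.0644] yaw_y -103.3 tilt 0.63 t 9.425 F [0.5 0.5 0.4] op 30.9 j [ -5.  14. -32.  -1. -44.  -8.]
[-0.008  0.008 -1.   ]
row 239 cols 317 331 mid 324.0 n 15
row 245 cols 314 334 mid 324.0 n 21
row 251 cols 315 333 mid 324.0 n 18
row 257 cols 319 330 mid 324.5 n 12
row 263 cols 318 331 mid 324.5 n 14
row 269 cols 318 331 mid 324.5 n 14
row 275 cols 318 332 mid 325.0 n 15
row 281 cols 318 332 mid 325.0 n 15
[array([321., 276.]), array([321., 258.]), array([322., 229.]), array([322., 204.])]
[165, 166, 165, 166, 165, 160, 142, 94, 42, 28, 30, 29, 31, 26, 29, 39, 58, 75, 75, 76, 77, 75, 76, 76, 76, 77, 90, 113, 137, 146, 147, 147, 126, 76, 36, 26, 26, 39, 78, 130, 134, 137, 141, 140, 141, 138, 139, 135, 138, 136, 110, 47, 27, 29, 49, 106, 143, 151, 144, 139, 116, 86, 75, 77, 75, 74, 76, 76, 75, 75, 76, 73, 69, 46, 30, 27, 31, 24, 28, 26, 30, 64, 121, 156, 165, 162, 163, 164, 165, 166]
```

The blade is centred between the fingers (mid 324.5 against 324.3). Closing.

Call:
{"op": "arm_command", "data": {"commands": [0,1.5,0,0,20,0,0,0,0,0,0,0,0,0,0,0,0,0,0,0]}}

```text
clock: 9.93
tool_pos: [0.446, -0.2281, 0.0673]
orientation: [-53.4, 89.6, 113.5]
force: [0.8, -0.0, -1.0]
opening: 0.0057
```

```bash
python3 -c "
from h import *
snapshot('wrist'); rows((.443,-.2277,.066),-103); print(toolR()[:,0].round(3))
"
```

```text
[np.float64(1.3), np.float64(0.3), np.float64(3.0), np.float64(-0.2)]
pos [ 0.446  -0.2281  0.0673] yaw_y -103.2 tilt 0.44 t 9.975 F [0.5 0.3 0. ] op 5.8 j [ -5.  14. -32.  -1. -44.  -8.]
[-0.003  0.007 -1.   ]
```

Call:
{"op": "arm_command", "data": {"commands": [-20,0,0,0,0,-25,0,0,0,0,-25,0,0,0,0]}}

```text
clock: 10.35
tool_pos: [0.4445, -0.2283, 0.1373]
orientation: [-32.0, 89.4, 134.8]
force: [0.9, 0.1, -0.7]
opening: 0.0058
```

```bash
python3 -c "
from h import *
snapshot('wrist');s=snapshot('wrist'); pockets(s); rows((.629,-.2455,.14),-85.5); print(toolR()[:,0].round(3))
"
```

```text
outer px [ 88. 228.] centre [ 664.5 -242.6] size [158.8  76.8] ang 4.6
hole px [119. 222.] centre [ 624.8 -247.4] size [27.8 33.4] ang 43.0
[np.float64(-0.2), np.float64(-6.3), np.float64(-45.4), np.float64(-4.4)]
[np.float64(-0.2), np.float64(-2.8), np.float64(-45.7), np.float64(-4.4)]
[np.float64(-0.2), np.float64(0.7), np.float64(-45.8), np.float64(-4.4)]
[np.float64(-0.2), np.float64(4.2), np.float64(-45.6), np.float64(-4.4)]
pos [ 0.4465 -0.2288  0.1393] yaw_y -103.2 tilt 0.41 t 10.45 F [-0.1  0.1  0.2] op 5.8 j [ -5.   9. -27.  -0. -54.  -8.]
[-0.003  0.007 -1.   ]
```

Call:
{"op": "arm_command", "data": {"commands": [0,-6,-46,-6,0,0,-2,-46,-6,0,0,2,-44,-5.5,0]}}

```text
clock: 10.82
tool_pos: [0.583, -0.2398, 0.1391]
orientation: [-83.2, 89.6, 101.6]
force: [0.4, -0.2, 0.2]
opening: 0.0059
```

```bash
python3 -c "
from h import *
snapshot('wrist');s=snapshot('wrist'); pockets(s); rows((.6275,-.246,.13),-85.4); print(toolR()[:,0].round(3))
print(proj(s,(.6275,-.246,.033)))
cv2.imwrite('pics/f1.png',s['frame'])
hsv=cv2.cvtColor(s['frame'],cv2.COLOR_BGR2HSV); u=proj(s,(.6275,-.246,.033)).astype(int)
for r in range(u[1]-40,u[1]+41,8): print(r,' '.join('%d/%d'%(hsv[r,c,0],hsv[r,c,2]) for c in range(u[0]-40,u[0]+41,5)))
"
```

```text
outer px [177. 184.] centre [ 687.3 -241.8] size [228.   77.9] ang 5.1
hole px [277. 186.] centre [ 626.9 -248.1] size [31.1 31. ] ang 24.3
hole px [201. 184.] centre [ 691.5 -242.2] size [25.9 32.1] ang 27.2
hole px [174. 163.] centre [ 713.1 -257.5] size [ 9.3 37.1] ang 2.5
outer px [131. 333.] centre [760.4 -74.4] size [91.4 54.1] ang 4.9
[np.float64(8.0), np.float64(9.7), np.float64(-41.6), np.float64(0.2)]
pos [ 0.5852 -0.2399  0.138 ] yaw_y -85.2 tilt 0.41 t 10.925 F [-1.4  0.1 -0.7] op 6.0 j [ -5.  21. -11.  -0. -58.  10.]
[-0.002  0.007 -1.   ]
[277.60236632 186.83041149]
146 19/198 19/193 20/201 19/211 19/209 19/198 18/194 19/194 19/194 18/197 18/204 19/205 19/206 20/205 19/201 20/192 19/190
154 19/200 19/191 19/200 19/212 19/209 20/200 19/195 19/194 18/199 19/197 19/202 19/206 20/208 19/206 19/200 19/192 17/134
162 19/198 19/190 19/199 20/209 18/210 19/201 18/196 19/190 19/191 19/196 19/204 19/207 19/209 20/209 19/199 18/196 19/189
170 19/195 18/191 19/201 19/209 19/208 19/201 14/104 9/63 12/68 11/76 19/176 19/203 20/205 20/209 19/202 19/190 19/189
178 18/197 19/191 19/198 19/208 19/207 12/73 12/66 11/58 10/68 10/74 10/69 11/65 19/206 19/206 20/203 19/191 18/187
186 20/195 19/193 19/197 19/209 19/168 16/90 9/74 11/66 12/68 11/73 10/69 10/75 17/134 19/205 19/202 19/189 18/189
194 19/188 19/195 18/198 19/205 19/206 17/142 13/79 12/66 9/67 11/74 10/70 10/72 18/192 19/208 19/210 19/195 19/190
202 18/151 20/185 19/146 18/161 18/164 17/163 17/133 18/142 18/143 19/143 18/135 19/183 19/156 19/158 18/159 19/151 17/129
210 18/147 18/148 19/146 19/156 18/162 20/152 20/152 19/151 19/176 19/172 19/153 18/159 18/158 19/155 19/152 15/136 14/135
218 18/151 24/251 21/234 18/159 18/164 19/155 19/151 18/149 18/146 19/149 19/152 19/157 18/155 19/157 16/134 16/109 14/118
226 24/252 24/251 19/160 19/154 18/162 19/159 17/153 19/145 17/145 18/148 19/152 19/153 18/157 19/157 15/121 15/103 15/111
```

Call:
{"op": "arm_command", "data": {"commands": [8,5.5,-23,0,0,14,5.5,-22.5,0,0]}}

```text
clock: 11.18
tool_pos: [0.6317, -0.2468, 0.1149]
orientation: [-79.7, 89.6, 105.0]
force: [-0.5, 0.2, -1.1]
opening: 0.0057
```

```bash
python3 -c "
from h import *
import pickle
snapshot('wrist');s=snapshot('wrist'); pickle.dump(s,open('w3.pkl','wb')); rows((.6307,-.2468,.114),-85.4); print(toolR()[:,0].round(3))
print(proj(s,(.6282,-.2466,.033)),get_obs()['tool_pos'])
cv2.imwrite('pics/f2.png',cv2.resize(s['frame'][140:260,250:400],(750,600),interpolation=cv2.INTER_CUBIC))
"
```

```text
[np.float64(-1.7), np.float64(0.2), np.float64(0.5), np.float64(0.1)]
pos [ 0.6312 -0.2466  0.1123] yaw_y -85.3 tilt 0.57 t 11.275 F [-0.8  0.6 -0.9] op 5.6 j [ -5.  26.  -7.  -1. -58.  10.]
[-0.006  0.008 -1.   ]
[328.79172717 208.15147061] [ 0.63121378 -0.24656317  0.11225757]
```

View pics/f2.png

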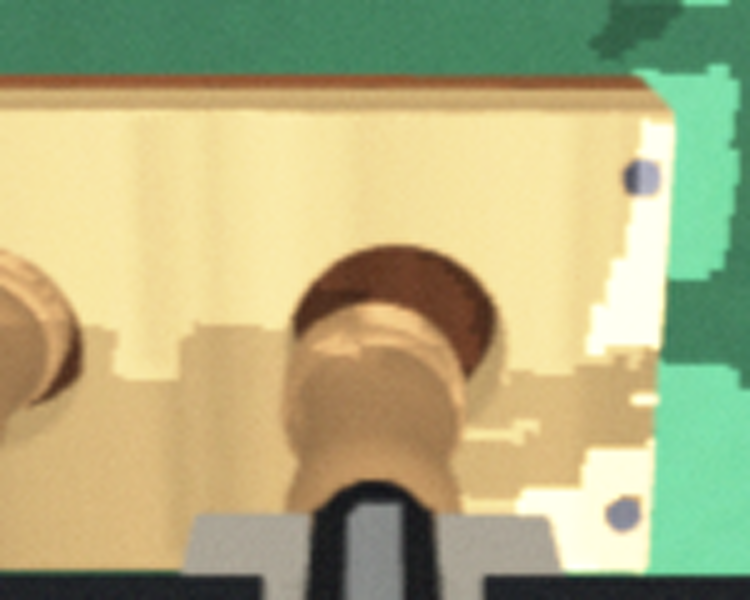

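```bash
python3 -c "
from h import *
import pickle
s=pickle.load(open('w3.pkl','rb')); c=lambda x,y,z:(cast(s,(250+x/5-.4,140+y/5-.4),z)[:2]*1e3).round(1)
print('pocket L,R,far',c(293,330,.033),c(500,330,.033),c(397,245,.033))
z=.048+.006
print('foot L,R,far',c(287,390,z),c(465,390,z),c(380,300,z))
"
```

```text
pocket L,R,far [ 644.3 -247.4] [ 612.3 -250. ] [ 629.4 -262.4]
foot L,R,far [ 644.1 -245.7] [ 618.7 -247.7] [ 632.  -260.3]
```

In this view the pocket spans x 293–500 with its top at 245, and the foot spans x 287–465 with its top at 300. The foot needs about −3 mm in x and +1.7 mm in y.

Call:
{"op": "arm_command", "data": {"commands": [2,-2,3,0,0,11,0,0,0,0,11,0,0,0,0]}}

```text
clock: 11.65
tool_pos: [0.6263, -0.2443, 0.0874]
orientation: [-61.9, 89.4, 122.8]
force: [-0.7, 0.3, -0.9]
opening: 0.0054
```

```bash
python3 -c "
from h import *
snapshot('wrist'); rows((.6282,-.245,.0793),-85.4); print(toolR()[:,0].round(3))
"
```

```text
[np.float64(6.5), np.float64(1.1), np.float64(-2.4), np.float64(0.1)]
pos [ 0.6257 -0.2441  0.0858] yaw_y -85.3 tilt 0.65 t 11.7 F [ 0.5 -0.5 -2.7] op 5.8 j [ -5.  27.  -9.  -1. -55.  10.]
[-0.007  0.009 -1.   ]
```

Call:
{"op": "arm_command", "data": {"commands": [2,0.8,-2,0,0,4,0,0,0,0]}}

```text
clock: 11.95
tool_pos: [0.6277, -0.2448, 0.0796]
orientation: [-56.8, 89.4, 127.9]
force: [-0.1, -0.3, 0.1]
opening: 0.0055
```

```bash
python3 -c "
from h import *
snapshot('wrist'); rows((.6282,-.245,.0793),-85.4); print(toolR()[:,0].round(3))
"
```

```text
[np.float64(-0.3), np.float64(0.4), np.float64(-0.9), np.float64(0.1)]
pos [ 0.6273 -0.2447  0.079 ] yaw_y -85.3 tilt 0.68 t 12.0 F [ 0.9  0.2 -1.6] op 5.5 j [ -5.  27.  -9.  -1. -54.  10.]
[-0.008  0.009 -1.   ]
```

Not in contact with the floor yet; I'll go down a little further.

Call:
{"op": "arm_command", "data": {"commands": [2.5,0,-0.5,0,0]}}

```text
clock: 12.12
tool_pos: [0.6279, -0.245, 0.0787]
orientation: [-51.4, 89.4, 133.3]
force: [-9.0, 3.9, 27.9]
opening: 0.0056
```

```bash
python3 -c "
from h import *
snapshot('wrist'); rows((.6282,-.245,.0793),-85.4)
"
```

```text
[np.float64(-0.5), np.float64(0.1), np.float64(-0.5), np.float64(0.1)]
pos [ 0.6276 -0.2449  0.0788] yaw_y -85.3 tilt 0.64 t 12.175 F [-5.9  4.1 15.4] op 6.1 j [ -5.  27.  -9.  -1. -54.  10.]
```

Call:
{"op": "arm_command", "data": {"commands": [0,0,0,0,25,0,0,0,0,25,0,0,0,0,25]}}

```text
clock: 12.55
tool_pos: [0.6281, -0.245, 0.0798]
orientation: [-56.6, 89.4, 128.2]
force: [-0.0, -0.2, -0.5]
opening: 0.0212
```

Call:
{"op": "arm_command", "data": {"commands": [-15,0,0,0,28,-25,0,0,0,30,-35,0,0,0,30,-15,0,0,0,30]}}

```text
clock: 13.05
tool_pos: [0.6284, -0.2459, 0.1732]
orientation: [-46.5, 89.4, 138.2]
force: [-0.1, -0.1, 0.0]
opening: 0.0263
```

```bash
python3 -c "
from h import *
s=snapshot('wrist'); blade(s,195,250,40); rows((.454,-.0585,.165),-90,5); print(toolR()[:,0].round(3))
print([proj(s,p).round(0) for p in((.6282,-.2465,.125),(.6282,-.2465,.065))]); cv2.imwrite('pics/f3.png',s['frame'])
"
```

```text
row 195 cols 320 330 mid 325.0 n 11
row 201 cols 319 331 mid 325.0 n 13
row 207 cols 322 363 mid 342.5 n 29
row 213 cols 322 363 mid 342.5 n 29
row 219 cols 322 363 mid 342.5 n 31
row 225 cols 322 330 mid 326.0 n 9
row 231 cols 323 330 mid 326.5 n 8
row 243 cols 284 363 mid 323.5 n 25
row 249 cols 284 363 mid 323.5 n 30
[np.float64(1.9), np.float64(-40.3), np.float64(31.7), np.float64(0.9)]
[np.float64(1.9), np.float64(-39.7), np.float64(32.4), np.float64(0.9)]
[np.float64(1.9), np.float64(-39.2), np.float64(33.0), np.float64(0.9)]
[np.float64(1.9), np.float64(-38.6), np.float64(33.7), np.float64(0.9)]
[np.float64(1.9), np.float64(-38.1), np.float64(34.3), np.float64(0.9)]
pos [ 0.6288 -0.246   0.1744] yaw_y -85.3 tilt 0.57 t 13.1 F [ 0.8 -0.3  2.3] op 26.4 j [ -5.  23.  -3.  -0. -65.  10.]
[-0.007  0.007 -1.   ]
[array([323., 222.]), array([323., 195.])]
```

Call:
{"op": "arm_command", "data": {"commands": [0,-40,32,1,40,0,-40,32,1,50,0,-39,33,1,50,1,-39,34,1,50,1,-38,34,1,50]}}

```text
clock: 13.72
tool_pos: [0.4503, -0.055, 0.1715]
orientation: [-34.6, 89.3, 144.7]
force: [0.6, 0.6, 0.6]
opening: 0.0438
```

```bash
python3 -c "
from h import *
snapshot('wrist');s=snapshot('wrist'); rows((.454,-.0585,.075),-90); print(toolR()[:,0].round(3))
blade(s); o=get_obs(); print([proj(s,o['tool_pos']+toolR()@[d,0,0]).round(0) for d in (-.019,0,.04,.09)])
print([proj(s,p).round(0) for p in ((.454,-.0585,.121),(.454,-.0585,.061))])
"
```

```text
[np.float64(48.4), np.float64(2.3), np.float64(-2.8), np.float64(-0.3)]
[np.float64(48.4), np.float64(2.3), np.float64(-2.8), np.float64(-0.3)]
pos [ 0.4484 -0.0538  0.1718] yaw_y -90.5 tilt 0.78 t 13.825 F [ 0.4 -1.1  0.6] op 43.7 j [ 18.   2. -30.  -1. -58. -18.]
[-0.011  0.009 -1.   ]
row 195 cols 308 317 mid 312.5 n 10
row 201 cols 307 316 mid 311.5 n 10
row 207 cols 306 316 mid 311.0 n 11
row 213 cols 306 316 mid 311.0 n 11
row 219 cols 307 316 mid 311.5 n 10
[array([318., 274.]), array([318., 255.]), array([319., 227.]), array([320., 203.])]
[array([311., 214.]), array([312., 189.])]
```

Call:
{"op": "arm_command", "data": {"commands": [15,4.5,-9,0,50,18,0,0,0,50]}}

```text
clock: 14.08
tool_pos: [0.4589, -0.0578, 0.1381]
orientation: [-52.3, 89.3, 127.3]
force: [-0.0, 0.3, -1.4]
opening: 0.0436
```

```bash
python3 -c "
from h import *
snapshot('wrist');s=snapshot('wrist'); rows((.454,-.0585,.075),-90); print(toolR()[:,0].round(3))
blade(s); o=get_obs(); print([proj(s,o['tool_pos']+toolR()@[d,0,0]).round(0) for d in (-.019,0,.04,.09)])
print([proj(s,p).round(0) for p in ((.454,-.0585,.121),(.454,-.0585,.061))])
"
```

```text
[np.float64(30.8), np.float64(0.1), np.float64(1.5), np.float64(-0.2)]
[np.float64(30.8), np.float64(0.1), np.float64(1.5), np.float64(-0.2)]
pos [ 0.457  -0.0583  0.1366] yaw_y -90.5 tilt 0.84 t 14.175 F [-0.  -0.2 -0.6] op 43.9 j [ 17.   5. -32.  -1. -53. -17.]
[-0.012  0.009 -1.   ]
row 207 cols 320 333 mid 326.5 n 14
row 213 cols 320 333 mid 326.5 n 14
row 219 cols 323 331 mid 327.0 n 9
row 225 cols 322 331 mid 326.5 n 10
row 231 cols 323 332 mid 327.5 n 10
row 237 cols 323 333 mid 328.0 n 11
row 243 cols 323 333 mid 328.0 n 11
[array([323., 275.]), array([323., 257.]), array([323., 228.]), array([323., 204.])]
[array([328., 244.]), array([326., 209.])]
```

Call:
{"op": "arm_command", "data": {"commands": [14,0,1,0,40,25,0,0,0,35,22,0,0,0,35]}}

```text
clock: 14.55
tool_pos: [0.4581, -0.0598, 0.0741]
orientation: [-35.2, 89.2, 144.2]
force: [0.6, 1.0, 0.7]
opening: 0.031
```

```bash
python3 -c "
from h import *
snapshot('wrist');s=snapshot('wrist'); rows((.454,-.0585,.075),-90); print(toolR()[:,0].round(3))
blade(s,239,285,13); f=cv2.cvtColor(s['frame'],cv2.COLOR_BGR2GRAY); print(f[262,285:365].tolist())
"
```

```text
[np.float64(-2.1), np.float64(-1.5), np.float64(2.3), np.float64(-0.7)]
pos [ 0.4563 -0.0601  0.0729] yaw_y -90.7 tilt 0.98 t 14.65 F [-0.2 -0.5 -0.5] op 31.0 j [ 17.  10. -36.  -1. -44. -17.]
[-0.015  0.007 -1.   ]
row 245 cols 320 335 mid 327.5 n 16
row 251 cols 317 335 mid 326.0 n 19
row 257 cols 319 334 mid 326.5 n 16
row 263 cols 322 332 mid 327.0 n 11
row 269 cols 321 333 mid 327.0 n 13
row 275 cols 322 334 mid 328.0 n 13
row 281 cols 322 334 mid 328.0 n 13
[23, 23, 21, 21, 23, 25, 20, 23, 17, 19, 25, 40, 57, 60, 59, 61, 59, 60, 57, 62, 60, 62, 60, 60, 61, 61, 59, 60, 58, 63, 78, 104, 126, 138, 141, 136, 127, 109, 112, 118, 115, 118, 117, 110, 104, 102, 108, 114, 118, 124, 121, 107, 84, 69, 64, 63, 61, 58, 64, 61, 65, 65, 60, 63, 61, 60, 70, 64, 35, 23, 24, 25, 18, 22, 21, 23, 16, 21, 21, 45]
```

Call:
{"op": "arm_command", "data": {"commands": [0,-1,2,0,25,0,0,0,0,0,0,0,0,0,0,0,0,0,0,0]}}

```text
clock: 15.15
tool_pos: [0.4561, -0.0594, 0.0749]
orientation: [-29.2, 89.1, 150.1]
force: [-0.4, -0.2, -0.4]
opening: 0.006
```

```bash
python3 -c "
from h import *
snapshot('wrist'); rows((.454,-.0585,.075),-90); print(toolR()[:,0].round(3))
"
```

```text
[np.float64(-0.1), np.float64(-0.9), np.float64(2.2), np.float64(-0.7)]
pos [ 0.4562 -0.0594  0.0749] yaw_y -90.7 tilt 0.85 t 15.2 F [-0.1  0.4 -0.4] op 6.0 j [ 17.  10. -36.  -1. -44. -17.]
[-0.013  0.007 -1.   ]
```

Call:
{"op": "arm_command", "data": {"commands": [-20,0,0,0,0,-25,0,0,0,0,-25,0,0,0,0]}}

```text
clock: 15.58
tool_pos: [0.4553, -0.0601, 0.1453]
orientation: [-20.4, 88.9, 158.9]
force: [-0.2, -0.2, -0.4]
opening: 0.0058
```

```bash
python3 -c "
from h import *
snapshot('wrist');s=snapshot('wrist'); pockets(s); rows((.590,-.063,.14),-88.2,3); print(toolR()[:,0].round(3))
"
```

```text
outer px [ 90. 187.] centre [669.8 -63.9] size [166.1  78.1] ang 1.7
hole px [ 41. 202.] centre [710.6 -58.4] size [35.8 31.4] ang 0.8
hole px [118. 191.] centre [635.4 -64.7] size [32.8 54. ] ang 2.6
outer px [139. 336.] centre [649.6  92.2] size [51.7 92.8] ang 88.8
[np.float64(2.4), np.float64(0.5), np.float64(-44.2), np.float64(-0.8)]
[np.float64(2.4), np.float64(1.2), np.float64(-44.2), np.float64(-0.8)]
[np.float64(2.4), np.float64(1.8), np.float64(-44.2), np.float64(-0.8)]
pos [ 0.4573 -0.0598  0.1472] yaw_y -90.7 tilt 0.81 t 15.675 F [ 0.6 -0.3 -0.4] op 6.1 j [ 17.   5. -31.  -1. -55. -17.]
[-0.012  0.007 -1.   ]
```

Call:
{"op": "arm_command", "data": {"commands": [0,1,-45,-0.7,0,0,1.5,-45,-0.7,0,5,2,-45,-0.7,0,10,2,-43,-0.5,0]}}

```text
clock: 16.18
tool_pos: [0.6376, -0.0646, 0.1303]
orientation: [-46.8, 89.2, 135.2]
force: [0.5, -0.2, -0.7]
opening: 0.0058
```

```bash
python3 -c "
from h import *
import pickle
snapshot('wrist');s=snapshot('wrist'); pickle.dump(s,open('w4.pkl','wb')); rows((.6362,-.065,.122),-88.1); print(toolR()[:,0].round(3))
pockets(s)
cv2.imwrite('pics/g1.png',cv2.resize(s['frame'][130:270,240:410],(728,600),interpolation=cv2.INTER_CUBIC))
"
```

```text
[np.float64(5.6), np.float64(0.2), np.float64(2.4), np.float64(0.1)]
pos [ 0.6386 -0.0647  0.1276] yaw_y -88.0 tilt 0.85 t 16.275 F [-2.1  1.  -1.2] op 5.7 j [ 11.  22. -10.  -1. -58.  -9.]
[-0.012  0.008 -1.   ]
outer px [260.  13.] centre [ 689.5 -199.9] size [205.8   4.3] ang 4.8
outer px [263. 187.] centre [698.6 -63.7] size [206.6  79.4] ang 1.6
hole px [334. 190.] centre [636.8 -68.2] size [31.1 45.6] ang 2.0
outer px [321. 349.] centre [642.5  75.4] size [367.7  52.3] ang 1.6
```

View pics/g1.png

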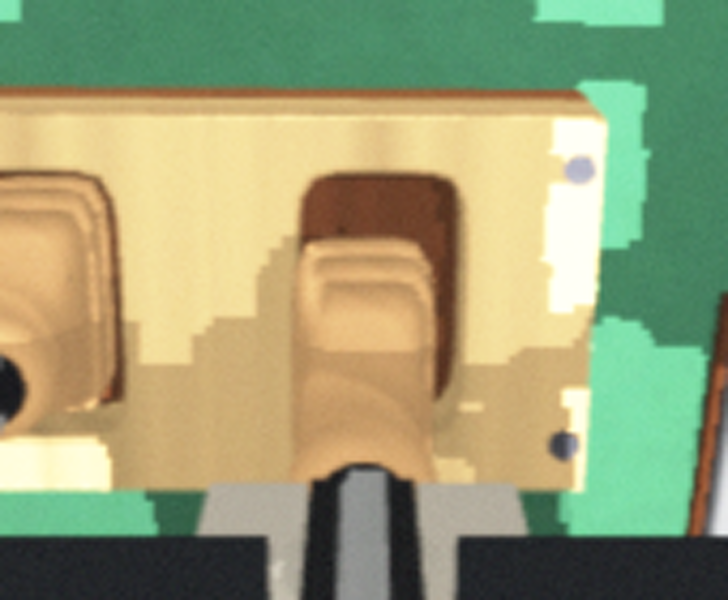

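The pocket spans x 302–461 with its top at 173. The foot spans x 297–435 with its top at 240, parallel to the pocket.

```bash
python3 -c "
from h import *
import pickle
s=pickle.load(open('w4.pkl','rb')); c=lambda x,y,z:(cast(s,(240+x/4.283-.4,130+y/4.283-.4),z)[:2]*1e3).round(1)
print('pocket L,R,far',c(302,230,.033),c(461,230,.033),c(380,173,.033))
z=.0557+.006
print('foot L,R,far',c(297,300,z),c(435,300,z),c(365,240,z))
"
```

```text
pocket L,R,far [651.8 -79.5] [621.8 -80.6] [637.5 -91. ]
foot L,R,far [651.6 -75.1] [628.2 -75.9] [640.4 -86.1]
```

Call:
{"op": "arm_command", "data": {"commands": [2,0.7,2.5,0,0,11,0,0,0,0,10,0,0,0,0]}}

```text
clock: 16.65
tool_pos: [0.634, -0.0652, 0.1024]
orientation: [-34.6, 89.1, 147.5]
force: [-0.8, 0.3, -0.7]
opening: 0.0057
```

```bash
python3 -c "
from h import *
snapshot('wrist'); s=snapshot('wrist'); rows((.6354,-.0655,.0869),-88.1); print(toolR()[:,0].round(3)); pockets(s)
"
```

```text
[np.float64(15.2), np.float64(0.3), np.float64(-1.3), np.float64(0.1)]
pos [ 0.6341 -0.0653  0.1021] yaw_y -88.0 tilt 0.95 t 16.75 F [ 0.3  0.1 -0.9] op 5.9 j [ 11.  23. -12.  -1. -55.  -9.]
[-0.014  0.009 -1.   ]
outer px [215.   5.] centre [ 703.5 -198.3] size [176.9   4.6] ang 4.5
outer px [240. 193.] centre [699.4 -66.1] size [207.7  75. ] ang 1.6
hole px [311. 199.] centre [644.1 -72.6] size [50.4 26.9] ang 60.7
outer px [320. 351.] centre [636.1  52.2] size [326.6  46. ] ang 1.2
```

Call:
{"op": "arm_command", "data": {"commands": [5,0.3,-1.5,0,0,6,0,0,0,0]}}

```text
clock: 17.0
tool_pos: [0.6356, -0.0653, 0.0915]
orientation: [-36.0, 89.1, 146.1]
force: [-0.1, 0.0, -0.3]
opening: 0.0056
```

```bash
python3 -c "
from h import *
snapshot('wrist'); rows((.6354,-.0655,.0869),-88.1)
"
```

```text
[np.float64(3.6), np.float64(0.2), np.float64(-0.3), np.float64(0.1)]
pos [ 0.6351 -0.0653  0.0905] yaw_y -88.0 tilt 0.96 t 17.05 F [-0.4  1.1 -1.5] op 5.9 j [ 11.  24. -13.  -1. -54.  -9.]
```

Call:
{"op": "arm_command", "data": {"commands": [4,0,-0.3,0,0]}}

```text
clock: 17.18
tool_pos: [0.6354, -0.0652, 0.0865]
orientation: [-34.2, 89.1, 147.9]
force: [-0.3, 0.8, 4.5]
opening: 0.0057
```

```bash
python3 -c "
from h import *
snapshot('wrist'); rows((.6354,-.0655,.0869),-88.1)
"
```

```text
[np.float64(-0.2), np.float64(0.2), np.float64(0.3), np.float64(0.2)]
pos [ 0.6357 -0.0653  0.0867] yaw_y -87.9 tilt 0.91 t 17.225 F [-0.2 -0.   0. ] op 5.9 j [ 11.  24. -13.  -1. -53.  -9.]
```

Call:
{"op": "arm_command", "data": {"commands": [1.5,0,0,0,0]}}

```text
clock: 17.35
tool_pos: [0.6359, -0.0653, 0.0864]
orientation: [-33.8, 89.1, 148.3]
force: [-6.6, 3.1, 17.7]
opening: 0.0057
```

Call:
{"op": "arm_command", "data": {"commands": [0,0,0,0,25,0,0,0,0,25,0,0,0,0,25]}}

```text
clock: 17.73
tool_pos: [0.6362, -0.0653, 0.0867]
orientation: [-36.2, 89.2, 145.9]
force: [-0.0, 0.5, -0.2]
opening: 0.0214
```

Call:
{"op": "arm_command", "data": {"commands": [-15,0,0,0,28,-25,0,0,0,30,-35,0,0,0,30,-10,0,0,0,30]}}

```text
clock: 18.23
tool_pos: [0.6372, -0.0663, 0.1759]
orientation: [-31.5, 89.1, 150.6]
force: [1.1, -0.1, 0.4]
opening: 0.0263
```

```bash
python3 -c "
from h import *
s=snapshot('wrist'); blade(s,195,250,40); rows((.4895,.064,.170),-90); print(toolR()[:,0].round(3))
print([proj(s,p).round(0) for p in((.6365,-.064,.133),(.6365,-.064,.073))]); cv2.imwrite('pics/g3.png',s['frame'])
"
```

```text
row 195 cols 324 328 mid 326.0 n 5
row 201 cols 319 331 mid 325.0 n 13
row 207 cols 322 330 mid 326.0 n 9
row 213 cols 323 360 mid 341.5 n 11
row 219 cols 323 331 mid 327.0 n 9
row 225 cols 323 331 mid 327.0 n 9
row 231 cols 323 331 mid 327.0 n 9
row 237 cols 324 331 mid 327.5 n 8
row 243 cols 284 363 mid 323.5 n 25
row 249 cols 284 363 mid 323.5 n 26
[np.float64(1.5), np.float64(-33.9), np.float64(35.7), np.float64(0.5)]
[np.float64(1.5), np.float64(-33.6), np.float64(36.0), np.float64(0.5)]
[np.float64(1.5), np.float64(-33.3), np.float64(36.3), np.float64(0.5)]
[np.float64(1.5), np.float64(-32.9), np.float64(36.6), np.float64(0.5)]
pos [ 0.6371 -0.0663  0.1761] yaw_y -87.9 tilt 0.86 t 18.275 F [ 0.2 -0.9  1.3] op 26.5 j [ 11.  20.  -7.  -1. -64.  -9.]
[-0.013  0.007 -1.   ]
[array([323., 229.]), array([322., 201.])]
```

The oblong is seated and upright. Now the large gouge.

Call:
{"op": "arm_command", "data": {"commands": [1,-34,36,0.5,40,1,-34,36,0.5,50,1,-33,36,0.5,50,1,-33,36,0.5,50]}}

```text
clock: 18.77
tool_pos: [0.487, 0.0655, 0.1727]
orientation: [-23.7, 89.0, 156.1]
force: [-0.4, 0.3, -0.1]
opening: 0.0438
```

```bash
python3 -c "
from h import *
snapshot('wrist');s=snapshot('wrist'); rows((.4895,.064,.079),-90); print(toolR()[:,0].round(3))
blade(s); print([proj(s,p).round(0) for p in ((.4895,.064,.125),(.4895,.064,.065))])
"
```

```text
[np.float64(47.0), np.float64(1.3), np.float64(-2.1), np.float64(-0.0)]
[np.float64(47.0), np.float64(1.3), np.float64(-2.1), np.float64(-0.0)]
pos [0.4853 0.0666 0.1731] yaw_y -90.1 tilt 1.01 t 18.875 F [ 0.4 -0.1  0.1] op 43.8 j [ 30.   6. -26.  -1. -59. -30.]
[-0.016  0.008 -1.   ]
row 195 cols 307 319 mid 313.0 n 13
row 201 cols 309 316 mid 312.5 n 8
row 207 cols 308 317 mid 312.5 n 10
row 213 cols 307 317 mid 312.0 n 11
row 219 cols 308 317 mid 312.5 n 10
row 225 cols 309 317 mid 313.0 n 9
[array([312., 218.]), array([314., 193.])]
```

Call:
{"op": "arm_command", "data": {"commands": [15,3,-7,0,50,18,0,0,0,50]}}

```text
clock: 19.12
tool_pos: [0.4933, 0.0642, 0.1393]
orientation: [-34.9, 89.1, 145.1]
force: [-0.2, -0.5, -0.3]
opening: 0.0438
```

```bash
python3 -c "
from h import *
snapshot('wrist');s=snapshot('wrist'); rows((.4895,.064,.079),-90); print(toolR()[:,0].round(3))
blade(s,213,250); print([proj(s,p).round(0) for p in ((.4895,.064,.125),(.4895,.064,.065))])
"
```

```text
[np.float64(29.3), np.float64(-0.3), np.float64(1.1), np.float64(-0.0)]
[np.float64(29.3), np.float64(-0.3), np.float64(1.1), np.float64(-0.0)]
pos [0.4917 0.0633 0.1377] yaw_y -90.0 tilt 1.09 t 19.225 F [-0.8  0.6  0.4] op 44.2 j [ 29.   9. -27.  -1. -54. -29.]
[-0.018  0.007 -1.   ]
row 213 cols 319 331 mid 325.0 n 13
row 219 cols 320 329 mid 324.5 n 10
row 225 cols 320 329 mid 324.5 n 10
row 231 cols 320 330 mid 325.0 n 11
row 237 cols 321 331 mid 326.0 n 11
row 243 cols 321 330 mid 325.5 n 10
row 249 cols 321 330 mid 325.5 n 10
[array([326., 247.]), array([325., 211.])]
```

Call:
{"op": "arm_command", "data": {"commands": [14,0,-0.5,0,40,25,0,0,0,35,20,0,0,0,35]}}

```text
clock: 19.6
tool_pos: [0.4934, 0.0625, 0.0761]
orientation: [-25.3, 89.0, 154.5]
force: [0.2, 0.2, 0.5]
opening: 0.0311
```

```bash
python3 -c "
from h import *
snapshot('wrist');s=snapshot('wrist'); rows((.4895,.064,.079),-90); print(toolR()[:,0].round(3))
blade(s,239,285,13); f=cv2.cvtColor(s['frame'],cv2.COLOR_BGR2GRAY); print(f[262,285:365].tolist())
"
```

```text
[np.float64(-3.9), np.float64(-2.0), np.float64(2.5), np.float64(-0.2)]
pos [0.492  0.062  0.0751] yaw_y -90.2 tilt 1.18 t 19.7 F [ 0.  -0.2  0.2] op 30.9 j [ 29.  13. -32.  -1. -46. -29.]
[-0.02   0.006 -1.   ]
row 245 cols 320 333 mid 326.5 n 14
row 251 cols 316 336 mid 326.0 n 20
row 257 cols 317 335 mid 326.0 n 19
row 263 cols 322 332 mid 327.0 n 11
row 269 cols 321 333 mid 327.0 n 13
row 275 cols 321 334 mid 327.5 n 14
row 281 cols 321 334 mid 327.5 n 14
[24, 20, 22, 23, 20, 19, 16, 22, 19, 24, 24, 35, 52, 58, 54, 57, 54, 52, 55, 52, 54, 52, 50, 51, 51, 54, 50, 60, 67, 83, 94, 99, 97, 99, 84, 61, 69, 92, 99, 108, 103, 108, 102, 103, 100, 95, 97, 99, 102, 108, 109, 108, 101, 85, 70, 53, 52, 55, 52, 53, 55, 52, 50, 56, 56, 61, 73, 57, 27, 22, 19, 21, 18, 19, 10, 14, 21, 20, 21, 41]
```

Call:
{"op": "arm_command", "data": {"commands": [-2,-1.5,1.5,0,25,0,0,0,0,0,0,0,0,0,0,0,0,0,0,0]}}

```text
clock: 20.2
tool_pos: [0.492, 0.0637, 0.079]
orientation: [-22.3, 88.9, 157.5]
force: [-0.1, 0.7, -0.9]
opening: 0.0057
```

```bash
python3 -c "
from h import *
snapshot('wrist'); rows((.4895,.064,.079),-90); print(toolR()[:,0].round(3))
"
```

```text
[np.float64(-0.0), np.float64(-0.3), np.float64(2.4), np.float64(-0.2)]
pos [0.4919 0.0637 0.079 ] yaw_y -90.2 tilt 1.06 t 20.25 F [-1.4 -0.1 -1.9] op 6.0 j [ 29.  13. -31.  -1. -46. -29.]
[-0.017  0.007 -1.   ]
```

Call:
{"op": "arm_command", "data": {"commands": [-20,0,0,0,0,-25,0,0,0,0,-25,0,0,0,0,-10,0,0,0,0]}}

```text
clock: 20.75
tool_pos: [0.4922, 0.0628, 0.1604]
orientation: [-17.6, 88.8, 162.2]
force: [0.6, -0.8, -1.9]
opening: 0.0058
```

```bash
python3 -c "
from h import *
snapshot('wrist');s=snapshot('wrist'); pockets(s); rows((.57,.2475,.158),-90); print(toolR()[:,0].round(3))
"
```

```text
outer px [85. 42.] centre [675.5 -57.6] size [163.8  67.6] ang 1.4
hole px [60. 72.] centre [702.8 -37.8] size [10.2 31. ] ang 74.6
hole px [138.  67.] centre [639.2 -41.5] size [14.5 33.1] ang 62.3
hole px [143.  41.] centre [630.8 -62.6] size [27.6 27.3] ang 61.4
outer px [125. 205.] centre [683.5  77.9] size [ 79.1 210. ] ang 89.2
hole px [ 99. 217.] centre [699.4  86.4] size [18.  27.2] ang 20.0
outer px [134. 339.] centre [690.8 230.9] size [99.8 48.3] ang 5.3
[np.float64(0.5), np.float64(-46.3), np.float64(-19.3), np.float64(-0.1)]
[np.float64(0.5), np.float64(-46.2), np.float64(-19.3), np.float64(-0.1)]
[np.float64(0.5), np.float64(-46.2), np.float64(-19.4), np.float64(-0.1)]
[np.float64(0.5), np.float64(-46.2), np.float64(-19.4), np.float64(-0.1)]
pos [0.4921 0.0628 0.1599] yaw_y -90.2 tilt 1.18 t 20.85 F [ 0.7 -0.3 -0.7] op 5.7 j [ 29.   8. -26.  -1. -58. -29.]
[-0.02   0.006 -1.   ]
```

Call:
{"op": "arm_command", "data": {"commands": [0,-46,-19,0,0,0,-46,-19,0,0,0,-46,-20,0,0,2,-46,-20,0,0]}}

```text
clock: 21.35
tool_pos: [0.5701, 0.2477, 0.1531]
orientation: [-10.1, 88.6, 169.4]
force: [0.7, -0.3, -1.0]
opening: 0.0058
```

```bash
python3 -c "
from h import *
snapshot('wrist');s=snapshot('wrist'); pockets(s); rows((.6415,.2525,.128),-85); print(toolR()[:,0].round(3))
"
```

```text
outer px [117.  15.] centre [719.3 111. ] size [ 19.3 153.4] ang 89.8
outer px [260.  14.] centre [615.1 111.4] size [19.4 67.2] ang 89.9
outer px [535. 155.] centre [384.4 227. ] size [ 32.5 135.4] ang 12.2
outer px [171. 193.] centre [705.6 258. ] size [215.4  78.3] ang 5.2
hole px [245. 193.] centre [638.3 251.7] size [48.9 51.9] ang 16.8
outer px [326. 216.] centre [567.2 272.6] size [54.5 49.8] ang 88.2
[np.float64(11.8), np.float64(-1.4), np.float64(-35.3), np.float64(-2.7)]
[np.float64(11.8), np.float64(0.2), np.float64(-35.3), np.float64(-2.7)]
pos [0.5709 0.2501 0.1516] yaw_y -90.4 tilt 1.42 t 21.45 F [-0.2 -1.1 -1.2] op 5.9 j [ 41.  20. -10.  -1. -61. -41.]
[-0.025  0.004 -1.   ]
```

Call:
{"op": "arm_command", "data": {"commands": [6,-1,-35,0,0,14,-1,-34,0,0]}}

```text
clock: 21.7
tool_pos: [0.6388, 0.2533, 0.1276]
orientation: [-7.2, 88.5, 172.6]
force: [-0.2, 0.1, -0.7]
opening: 0.0062
```

```bash
python3 -c "
from h import *
import pickle
snapshot('wrist');s=snapshot('wrist'); pickle.dump(s,open('w5.pkl','wb')); rows((.640,.252,.128),-90.4); print(toolR()[:,0].round(3))
pockets(s)
cv2.imwrite('pics/h1.png',cv2.resize(s['frame'][130:270,240:410],(728,600),interpolation=cv2.INTER_CUBIC))
"
```

```text
[np.float64(-3.8), np.float64(-0.2), np.float64(-1.0), np.float64(0.1)]
pos [0.639  0.2518 0.1242] yaw_y -90.3 tilt 1.74 t 21.8 F [-1.7  0.1 -2.2] op 5.7 j [ 37.  27.  -3.  -1. -62. -37.]
[-0.03   0.001 -1.   ]
outer px [247.  20.] centre [688.2 119.6] size [  3.7 205.9] ang 89.5
outer px [628. 163.] centre [392.3 229.1] size [ 19.5 137.3] ang 16.9
outer px [255. 197.] centre [702.3 257.2] size [205.9  79.4] ang 5.1
hole px [318. 188.] centre [642.6 240.4] size [49.6 27.1] ang 13.2
```

View pics/h1.png

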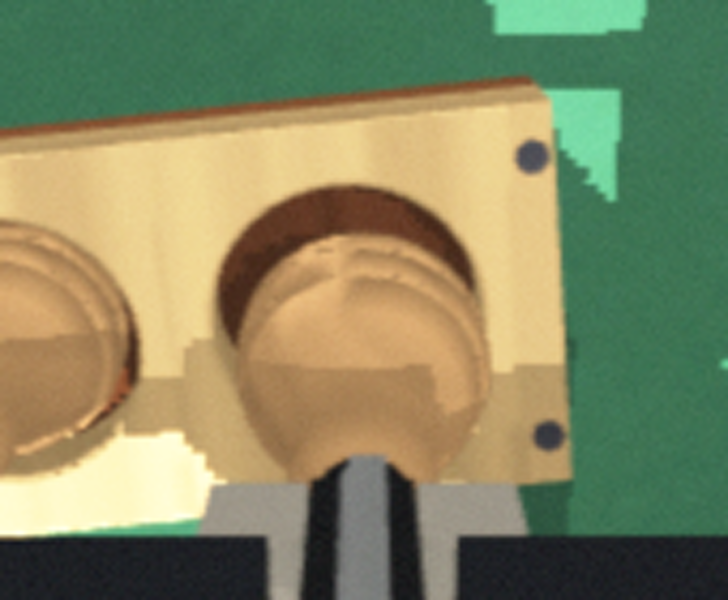

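The pocket spans x 217–480 with its top at 184. The foot spans x 238–490 with its top at 233.

```bash
python3 -c "
from h import *
import pickle
s=pickle.load(open('w5.pkl','rb')); c=lambda x,y,z:(cast(s,(240+x/4.283-.4,130+y/4.283-.4),z)[:2]*1e3).round(1)
print('pocket L,R,far',c(217,290,.033),c(480,290,.033),c(350,184,.033))
z=.0482+.006
print('foot L,R,far',c(238,350,z),c(490,350,z),c(355,233,z))
"
```

```text
pocket L,R,far [664.9 247. ] [615.3 247.6] [639.7 226.9]
foot L,R,far [659.9 251.4] [615.8 252. ] [639.3 230.5]
```

Call:
{"op": "arm_command", "data": {"commands": [0,-0.5,-4.5,0,0,5,0,0,0,0,4,0,0,0,0]}}

```text
clock: 22.18
tool_pos: [0.6418, 0.2516, 0.1129]
orientation: [1.0, 88.1, -179.4]
force: [0.1, 0.1, -0.8]
opening: 0.0058
```

```bash
python3 -c "
from h import *
snapshot('wrist'); rows((.6415,.252,.091),-90.4); print(toolR()[:,0].round(3))
"
```

```text
[np.float64(21.4), np.float64(-0.4), np.float64(0.1), np.float64(0.0)]
pos [0.6416 0.2516 0.1124] yaw_y -90.4 tilt 1.91 t 22.225 F [-1.  -0.  -2.3] op 5.8 j [ 37.  28.  -3.  -1. -61. -37.]
[-0.033 -0.001 -0.999]
```

Call:
{"op": "arm_command", "data": {"commands": [7,0,-0.7,0,0,9,0,0,0,0]}}

```text
clock: 22.48
tool_pos: [0.6418, 0.252, 0.0969]
orientation: [-0.9, 88.2, 178.7]
force: [-0.5, 0.8, -1.3]
opening: 0.0055
```

```bash
python3 -c "
from h import *
snapshot('wrist'); rows((.6415,.252,.091),-90.4); print(toolR()[:,0].round(3))
"
```

```text
[np.float64(4.4), np.float64(-0.3), np.float64(-0.4), np.float64(0.1)]
pos [0.6411 0.2517 0.0954] yaw_y -90.3 tilt 1.9 t 22.525 F [-0.4  0.4 -2.2] op 5.9 j [ 37.  28.  -4.  -1. -59. -37.]
[-0.033 -0.    -0.999]
```

Call:
{"op": "arm_command", "data": {"commands": [4,0,-0.3,0,0]}}

```text
clock: 22.65
tool_pos: [0.6413, 0.2518, 0.0912]
orientation: [0.5, 88.1, -179.8]
force: [-0.2, 0.0, -1.7]
opening: 0.0057
```

```bash
python3 -c "
from h import *
snapshot('wrist'); rows((.6415,.252,.091),-90.4)
"
```

```text
[np.float64(0.0), np.float64(-0.3), np.float64(-0.1), np.float64(0.1)]
pos [0.6414 0.2517 0.091 ] yaw_y -90.3 tilt 1.89 t 22.7 F [ 0.3  0.3 -0.6] op 5.8 j [ 37.  29.  -5.  -1. -58. -37.]
```

Call:
{"op": "arm_command", "data": {"commands": [2,0,0,0,0]}}

```text
clock: 22.82
tool_pos: [0.6417, 0.2518, 0.0908]
orientation: [0.9, 88.2, -179.4]
force: [-7.6, -0.4, 20.7]
opening: 0.0058
```

```bash
python3 -c "
from h import *
snapshot('wrist'); rows((.6415,.252,.091),-90.4)
"
```

```text
[np.float64(-0.2), np.float64(-0.2), np.float64(0.1), np.float64(0.1)]
pos [0.6416 0.2518 0.0908] yaw_y -90.3 tilt 1.83 t 22.875 F [-4.5 -0.6 10. ] op 5.8 j [ 37.  29.  -5.  -1. -58. -37.]
```

Call:
{"op": "arm_command", "data": {"commands": [0,0,0,0,30,0,0,0,0,30,0,0,0,0,30,0,0,0,0,30]}}

```text
clock: 23.38
tool_pos: [0.6418, 0.252, 0.0911]
orientation: [-0.1, 88.2, 179.6]
force: [-0.0, -0.7, 0.3]
opening: 0.0262
```

Call:
{"op": "arm_command", "data": {"commands": [-15,0,1,0,30,-25,0,1,0,30,-35,0,0,0,30,-40,0,0,0,30]}}

```text
clock: 23.88
tool_pos: [0.6421, 0.251, 0.2082]
orientation: [5.7, 87.9, -174.6]
force: [0.8, 1.1, 0.8]
opening: 0.026
```

```bash
python3 -c "
from h import *
snapshot('wrist');s=snapshot('wrist'); blade(s,180,245,40); rows((.45,.25,.25),-90.4)
print([proj(s,p).round(0) for p in((.6398,.2525,.137),(.6398,.2525,.077))])
"
```

```text
row 186 cols 322 331 mid 326.5 n 10
row 192 cols 287 331 mid 309.0 n 10
row 198 cols 285 360 mid 322.5 n 19
row 204 cols 325 330 mid 327.5 n 6
row 210 cols 325 332 mid 328.5 n 8
row 216 cols 326 333 mid 329.5 n 8
[np.float64(-9.1), np.float64(0.8), np.float64(48.7), np.float64(0.0)]
[np.float64(-9.1), np.float64(0.8), np.float64(48.7), np.float64(0.0)]
[np.float64(-9.1), np.float64(0.8), np.float64(48.7), np.float64(0.0)]
[np.float64(-9.1), np.float64(0.8), np.float64(48.7), np.float64(0.0)]
pos [0.6449 0.2522 0.2134] yaw_y -90.2 tilt 1.56 t 23.975 F [0.7 0.3 0.4] op 26.3 j [ 37.  23.   4.  -1. -72. -37.]
[array([327., 209.]), array([325., 188.])]
```

Released. I'll back away and check all four blades numerically from both fixed cameras.

Call:
{"op": "arm_command", "data": {"commands": [-9,-20,48,0,30,-9,-20,48,0,30,-9,-20,48,0,30,-9,-20,48,0,30]}}

```text
clock: 24.48
tool_pos: [0.4522, 0.3335, 0.2573]
orientation: [-4.4, 88.5, 175.1]
force: [-0.0, 1.2, 0.5]
opening: 0.0263
```

Run:
```python
from h import *
S={n:snapshot(n) for n in("scene","side")}; rows((.45,.3,.25))
for n,(x,y,h,hh) in dict(small=(.628,-.2465,.125,.065),oblong=(.6365,-.064,.133,.073),square=(.622,.0807,.131,.071),large=(.6395,.2525,.137,.077)).items():
    E=[]
    for c,s in S.items():
        hsv=cv2.cvtColor(s["frame"],cv2.COLOR_BGR2HSV); m=(hsv[:,:,1]<65).astype(np.uint8)
        t,b=proj(s,(x,y,h)),proj(s,(x,y,hh)); l=int(min(t[0],b[0]))-7;r=int(max(t[0],b[0]))+8;u=int(t[1])-8;d=int(b[1])+2
        k,L,st,ce=cv2.connectedComponentsWithStats(m[u:d,l:r]); i=1+np.argmax(st[1:,4]) if k>1 else 0
        ys,xs=np.where(L==i); top=(xs[ys<=ys.min()+1].mean()+l,ys.min()+u-.0); bot=(xs[ys>=ys.max()-1].mean()+l,ys.max()+u)
        E.append((top,bot)); print(n,c,"top",np.round(top,1),"exp",t.round(1),"bot",np.round(bot,1),"exp",b.round(1))
    P,e=tri(S["scene"],E[0][0],S["side"],E[1][0]); print("   tri top",(P*1e3).round(1),"expected z",h*1e3,"miss",round(e*1e3,1))
```

```text
[np.float64(9.2), np.float64(35.0), np.float64(0.5), 0.0]
pos [0.4507 0.335  0.2592] yaw_y -90.3 tilt 1.41 t 24.575 F [0.2 0.5 0.2] op 26.3 j [ 56.   9. -10.  -1. -72. -56.]
small scene top [222. 286.] exp [208.7 294.4] bot [217.8 306. ] exp [216.7 305.9]
small side top [325.  98.] exp [325.1 106.5] bot [319. 126.] exp [325.4 125.5]
   tri top [ 629.9 -226.4  158.1] expected z 125.0 miss 20.2
oblong scene top [314.7 246. ] exp [311.2 249.9] bot [311.8 264. ] exp [311.9 263.8]
oblong side top [294.1 142. ] exp [292.7 150.1] bot [293. 170.] exp [294.3 169.3]
   tri top [637.2 -62.9 154.8] expected z 133.0 miss 11.5
square scene top [382. 209.] exp [379.  210.7] bot [377. 227.] exp [375.4 226.4]
square side top [272. 189.] exp [271.3 197.7] bot [272. 217.] exp [274.  216.5]
   tri top [625.6  76.9 149.5] expected z 131.0 miss 10.1
large scene top [464. 177.] exp [462.2 180.3] bot [456. 198.] exp [453.6 197.3]
large side top [224. 251.] exp [222.  259.4] bot [221.8 278. ] exp [227.5 277.4]
   tri top [639.5 246.4 153.7] expected z 137.0 miss 7.1
```

The mask leaked into the background, since the tops sit at the window edge. I'll redo it with a neutral-grey test.

Run:
```python
from h import *
S={n:snapshot(n) for n in("scene","side")}
for n,(x,y,h,hh) in dict(small=(.628,-.2465,.125,.065),oblong=(.6365,-.064,.133,.073),square=(.622,.0807,.131,.071),large=(.6395,.2525,.137,.077)).items():
    E=[]
    for c,s in S.items():
        f=s["frame"].astype(int); m=((f.max(2)-f.min(2))<32).astype(np.uint8)
        t,b=proj(s,(x,y,h)),proj(s,(x,y,hh)); l=int(min(t[0],b[0]))-7;r=int(max(t[0],b[0]))+8;u=int(t[1])-8;d=int(b[1])+3
        w=m[u:d,l:r]; k,L,st,ce=cv2.connectedComponentsWithStats(w); i=1+np.argmax(st[1:,4]); ys,xs=np.where(L==i)
        top=(xs[ys<=ys.min()+2].mean()+l,ys.min()+u+1); E.append(top)
        print(n,c,"top",np.round(top,1),"exp",t.round(1),"bot",np.round((xs[ys>=ys.max()-1].mean()+l,ys.max()+u),1),"exp",b.round(1),"window u",u)
        if n in("small","square"): print("\n".join("".join(".#"[v] for v in q) for q in w))
    P,e=tri(S["scene"],E[0],S["side"],E[1]); print("   tri top",(P*1e3).round(1),"expected z",h*1e3,"miss",round(e*1e3,1))
```

```text
small scene top [211.3 292. ] exp [208.7 294.4] bot [217.8 306. ] exp [216.7 305.9] window u 286
.......................
.......................
.......................
.......................
.......................
...........##..........
..........###..........
.......######..........
.......######..........
........######.........
..........####.........
...........####........
...........#####.......
............####.......
.............####......
..............####.....
..............######...
...............######..
...............######..
...............#####...
...............####....
.......................
small side top [330.6  99. ] exp [325.1 106.5] bot [320.2 120. ] exp [325.4 125.5] window u 98
.............##
............##.
#..........###.
##........###..
##.......###...
##......###....
##......##.....
#......###.....
#.....##.......
......##.......
.....###.......
....###........
...###.........
..###..........
..##...........
####...........
###............
##.............
##.............
##.............
#.#............
.###...........
..##...........
............
[... 1259 characters left out ...]
#################
#################
#################
#################
#################
#################
#################
#################
#################
#################
#################
#################
#################
#################
#################
#################
#################
#################
#################
#################
#################
#################
   tri top [626.4  75.2 144.7] expected z 131.0 miss 9.3
large scene top [462.9 179. ] exp [462.2 180.3] bot [453.8 198. ] exp [453.6 197.3] window u 172
large side top [224. 252.] exp [222.  259.4] bot [227.4 279. ] exp [227.5 277.4] window u 251
   tri top [640.5 245.4 149. ] expected z 137.0 miss 6.3
```

The arm blocks the side camera. The scene view agrees with the expected tops within 2–3 px. I'll move further away and recheck.

Call:
{"op": "arm_command", "data": {"commands": [-8,-50,35,0,30,-8,-50,35,0,30,-8,-50,35,0,30]}}

```text
clock: 25.05
tool_pos: [0.3524, 0.4839, 0.2849]
orientation: [-2.7, 88.6, 176.3]
force: [1.3, 1.2, -0.3]
opening: 0.026
```

Run:
```python
from h import *
S={n:snapshot(n) for n in("scene","side")}; rows((.33,.5,.27))
for n,(x,y,h,hh) in dict(small=(.628,-.2465,.125,.065),oblong=(.6365,-.064,.133,.073),square=(.622,.0807,.131,.071),large=(.6395,.2525,.137,.077)).items():
    E=[]
    for c,s in S.items():
        f=s["frame"].astype(int); m=((f.max(2)-f.min(2))<32).astype(np.uint8)
        t,b=proj(s,(x,y,h)),proj(s,(x,y,hh)); l=int(min(t[0],b[0]))-7;r=int(max(t[0],b[0]))+8;u=int(t[1])-8;d=int(b[1])+3
        w=m[u:d,l:r]; k,L,st,ce=cv2.connectedComponentsWithStats(w); i=1+np.argmax(st[1:,4]); ys,xs=np.where(L==i)
        top=(xs[ys<=ys.min()+2].mean()+l,ys.min()+u+.5); E.append(top)
        print(n,c,"top",np.round(top,1),"exp",t.round(1),"bot",np.round((xs[ys>=ys.max()-1].mean()+l,ys.max()+u),1),"exp",b.round(1),"window u",u)
    P,e=tri(S["scene"],E[0],S["side"],E[1]); print("   tri top",(P*1e3).round(1),"expected z",h*1e3,"miss",round(e*1e3,1))
```

```text
[np.float64(14.7), np.float64(-12.7), np.float64(21.0), 0.0]
pos [0.3509 0.487  0.2847] yaw_y -90.7 tilt 1.42 t 25.15 F [-0.3 -0.4 -0.5] op 26.4 j [ 72.  12.  -3.  -1. -75. -72.]
small scene top [211.3 291.5] exp [208.7 294.4] bot [218.1 306. ] exp [216.7 305.9] window u 286
small side top [325.   98.5] exp [325.1 106.5] bot [325. 127.] exp [325.4 125.5] window u 98
   tri top [ 631.1 -242.2  148.4] expected z 125.0 miss 10.0
oblong scene top [313.5 246.5] exp [311.2 249.9] bot [311.8 264. ] exp [311.9 263.8] window u 241
oblong side top [293.  142.5] exp [292.7 150.1] bot [291.6 155. ] exp [294.3 169.3] window u 142
   tri top [638.2 -63.7 153.3] expected z 133.0 miss 7.6
square scene top [380.9 210.5] exp [379.  210.7] bot [376.8 228. ] exp [375.4 226.4] window u 202
square side top [272.  189.5] exp [271.3 197.7] bot [272. 218.] exp [274.  216.5] window u 189
   tri top [626.3  75.2 146.3] expected z 131.0 miss 9.2
large scene top [463.4 178.5] exp [462.2 180.3] bot [453.8 198. ] exp [453.6 197.3] window u 172
large side top [227.5 251.5] exp [222.  259.4] bot [232.2 279. ] exp [227.5 277.4] window u 251
   tri top [637.6 244.4 149.5] expected z 137.0 miss 12.9
```

Run:
```python
from h import *
s=snapshot("scene"); f=s["frame"].astype(int); m=((f.max(2)-f.min(2))<32).astype(np.uint8)
for n,(x,y,h,yaw) in dict(small=(.6282,-.2465,.125,4.7),oblong=(.6365,-.064,.133,1.8),square=(.622,.0807,.131,-.6),large=(.6395,.2525,.137,5.2)).items():
    for k0 in (0,1,2):
        X=np.array([x+.066*k0*np.cos(np.radians(yaw)),y+.066*k0*np.sin(np.radians(yaw))]); t,b=proj(s,(*X,h)),proj(s,(*X,h-.06))
        l=int(min(t[0],b[0]))-7;r=int(max(t[0],b[0]))+8;u=int(t[1])-8;d=int(b[1])+3
        k,L,st,ce=cv2.connectedComponentsWithStats(m[u:d,l:r]); i=1+np.argmax(st[1:,4]); ys,xs=np.where(L==i)
        up=ys<=ys.min()+4; ax=np.polyfit(ys,xs,1)[0]; ex=(t[0]-b[0])/(t[1]-b[1])
        print(n,k0,"top-exp",(xs[up].mean()+l-t[0]).round(1),(ys.min()+u-t[1]).round(1),"axis slope",ax.round(2),"exp",ex.round(2),"area",len(ys))
```

```text
small 0 top-exp 2.4 -3.5 axis slope 0.63 exp 0.69 area 76
small 1 top-exp 2.6 -1.2 axis slope 0.67 exp 0.75 area 66
small 2 top-exp 2.9 -1.2 axis slope 0.62 exp 0.85 area 63
oblong 0 top-exp 1.0 -3.9 axis slope -0.03 exp 0.05 area 111
oblong 1 top-exp 0.7 -1.0 axis slope -0.08 exp -0.04 area 76
oblong 2 top-exp 1.5 -2.0 axis slope -0.31 exp -0.2 area 77
square 0 top-exp 1.2 -0.7 axis slope -0.24 exp -0.23 area 95
square 1 top-exp 1.8 -1.9 axis slope -0.46 exp -0.35 area 66
square 2 top-exp 1.7 -1.6 axis slope -0.64 exp -0.52 area 70
large 0 top-exp -0.2 -2.3 axis slope -0.48 exp -0.5 area 134
large 1 top-exp 1.5 -2.6 axis slope -0.63 exp -0.65 area 153
large 2 top-exp 1.6 -2.9 axis slope -0.82 exp -0.85 area 149
```

The blade bases match seated heights, and the axes are parallel to the upright neighbours. Every set-down made floor contact within 1 mm of the predicted height. Handing in.

```bash
python3 -c "
from plant import *
print(get_obs()['clock'], close_job())"
```

```text
the job is handed in; nothing more can be done
25.2 None
```

I stood all four gouges, blade up, in the empty near pockets of their matching racks, in the order square, small, oblong, large. I then released each one and handed the job in at 25.2 s of the 118 s allowed.

**Seating:** each gouge met the pocket floor within 1 mm of the tool height worked out from its grip. The contact force was 18–28 N (the two decisive presses on small and square peaked at 27.9 N and 25.5 N), and the gripper read no load after letting go.

**Upright:** in the final scene image all four blades run close to the expected vertical direction, like their neighbours. I also saw the square gouge seated in its pocket after release.

**Checks that disagreed or failed:**
- **Blade tips:** in the scene image the small and oblong tips sat about 2 px higher than their neighbours' tips, though their blade bases matched. I put this down to tip shape or where they sit in the pocket, because the floor contact was right.
- **Side camera:** its final two-camera check never gave usable numbers. The arm seemed to be in its view at first, and the reading was no better after I backed away further.
- **Tool tilt:** the tool slowly drifted to about 1.9° of tilt by the last placement, and I could not command it back. The large gouge therefore went in leaning slightly and settled once released.
- **Pictures:** all 16 views were used before the large gouge was lowered, so its release was checked only by numbers.

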